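# Shut the tin guard of a shelf riser and lock it with its spring clip

## Task

Stand the fourth tin up on the riser with the other three, behind the guard bar, then lower the bar until its fork rests fully down on the grooved stud. Then draw the spring clip out from under the riser by its jaws, lay it down flat on the shelf clear of the riser and let go, take it again by its finger tab, and push it sideways onto the groove of the stud, above the fork, until it snaps fully home. Let go at the end, and do not disturb the other tins, the pots, the caddy or the tongs.

Things in the scene. Friction and masses are not known exactly. Their poses are not given: they have to be found in the camera images.
- riser: White steel riser clamped to the shelf's far edge. Origin on the shelf, under the middle of its deck's front edge; x away from the robot, y left along the edge. Deck: x 0 to 180 mm, y -245 to 245, underside 113 high, top 125, 12 mm lip at the rear. Below it stand only uprights at x 170, y +-205. Hinge post of the guard bar at x 18, y 215, 55 mm tall on the deck; grooved stud at x 18, y -215.
- guard_bar (a joint): Angle of the guard bar (rad): 0 = level, fork down on the stud's collar; grows as the fork end rises; starts 0.22 to 0.42. Pin along riser x, at x 18, y 215, 42 mm above the deck. A friction hinge keeps any angle; 1 to 3 N near the fork lowers it. Bar 14 mm wide, 8 thick, runs to -y; a plate 46 wide, 6 thick ends in a fork with a 30 mm slot round the stud, its top 45 above the deck when down.
- bar_pad (a point): Point on the top of the bar's wide plate (46 x 68 mm), 360 mm from the hinge pin and 70 short of the stud's axis: where to press the bar down. Turns with the bar; at joint 0 its axes are the riser's.
- stud_groove (a point): Centre of the ring groove in the upright steel stud: on its axis, at mid-height of the groove, 58 mm above the deck; axes as the riser's. Shank and head 26 mm thick, groove 17 in diameter, 11.5 wide at its bottom, 16.5 at the flared mouth. The groove begins 5 mm above the closed fork; the head ends 19 mm above this point. Nothing stands beside the stud towards -y and -x.
- clip: Steel spring clip, 112 mm long, 80 g, flat on the shelf, mouth towards the robot, tab under the deck. Origin on the axis of its seat, at the underside; x towards the mouth, z up. Jaws: two sprung arms, x -17 to 13, z 0 to 10, 38 wide over both; held by them it can be carried but they cannot spring open. Neck x -59 to -19, 12 wide, 10 high. Then an upright finger tab, see clip_tab.
- clip_seat (a point): Centre of the clip's seat at mid-thickness (clip x 0, y 0, z 5), axes as the clip's. Home when it is at the middle of the stud's groove. The lips at the tips of the arms leave a mouth 10 mm wide, forced open by the groove over the last 20 mm of travel along clip x with 5 to 15 N.
- clip_tab (a point): Middle of the finger tab (clip x -74, y 0, z 14), where to hold it for the push: an upright plate, clip x -96 to -54, 8 mm thick (y), z 0 to 28, ending in a thumb plate 24 wide, 4 thick, at x -98. Axes as the clip's.
- tin_loose: The fourth round tin, standing on the open shelf in front of the riser. 64 mm in diameter, 72 high, about 160 g; origin at the middle of its underside, z up.
- tin_a: Round tin on the deck, third from the stud, 64 mm in diameter, 72 high; origin at the middle of its underside. The open place in the row is on its left, between it and the hinge post: middle at riser x 90, y 140 mm.
- tin_b: Round tin on the deck, same size and origin, second from the stud.
- tin_c: Round tin on the deck, same size and origin, nearest the stud.
- pot_a: White ceramic pot with wooden lid below the deck, 86 mm in diameter, 98 high with its knob; origin at the middle of its underside. Leave alone.
- pot_b: Second such pot, same size and origin. Leave alone.
- caddy: Plastic tea caddy below the deck, 80 x 80 mm, 93 high; origin at the middle of its underside. Leave alone.
- tongs: Steel kitchen tongs lying below the deck, 172 mm long, 44 wide, 22 high; origin at their middle on the shelf, x towards the bow end. Leave alone.
Mind the look-alikes: they are no part of the job. Leave any brown look-alike of the clip alone.

How it is judged:
By the outcome, as a careful person would: the job done as asked, in the order asked, and still so for the second after the job is handed in, with the robot touching nothing.
It also fails if it takes over 72 s, if anything falls off the work surface, if the arm or the gripper's body presses on something with over 40 N, if the wrist force passes 120 N, or if a joint passes its speed limit or range.

## Robot

A 7-joint arm with a two-finger parallel gripper is mounted at the origin on the work surface. World frame = base frame: x ahead of the robot, y to its left, z up, the work surface at z = 0. Lengths are in m, angles in degrees, forces in N, time in s.
With the tool pointing down it reaches from about 0.425 to 1.025 m from the base axis. Payload 9.4 kg.
Tool frame: the origin (TCP) lies on the mounting face of the last link; the fingertips stand 173 mm ahead of it and the grasp point (between the pads) lies 155 mm ahead of it (r.hold_point_z is the y of the grasp point in the tool frame, in m); y points along the fingers, z is the direction in which the jaws open and shut, and the axes are right-handed (so a half turn about y gives the same grasp; the last joint's range is limited). The gripper opens to 85 mm and grips with 20 to 120 N. Pads are 22 mm wide; open, the fingers measure 114 mm over their backs; the gripper's body (76 mm by 85 mm) begins 54 mm behind the grasp point. The pads swing forward as they close: fully open they stand 13 mm farther back than shut.
Start: joints at [-78.306, 34.337, -0.143, 91.639, 0.103, 54.024, -4.572], TCP at [0.201, 0.697, 0.405] pointing down, gripper open.
Joint ranges: [-147.43, 147.43], [-19.82, 112.94], [-74.19, 73.91], [6.32, 146.72], [-59.91, 239.91], [6.04, 106.73], [-150.56, 150.56]. Speed limits (degrees/s): [127.2, 127.2, 172.46, 172.46, 180, 180, 180].

## Interface

Orientations are given as [roll, pitch, yaw] about the fixed x, y, z axes, in that order (R = Rz(yaw) Ry(pitch) Rx(roll)).
In Python, from workcell import r gives the robot as it stands.
- The arm moves only by the tool move_arm, never from a script. Its argument "plan" is a list of rows, each an object of numbers: "tx", "ty", "tz": the shift along the tool's x, y, z in units of 25 mm (1.0 is 25 mm); "wx", "wy", "wz": the turn, a rotation vector about the tool's x, y, z in units of 6 degrees (1.0 is 6 degrees). In form: [{"tx": .., "ty": .., "tz": .., "wx": .., "wy": .., "wz": ..}, ...]. A call has 1 to 20 rows; each row shifts and turns the pose as measured when the row begins, along the tool's axes as they then stand; what a row does not reach is not made up. A row lasts 1/10 s, in which the tool goes at most 50 mm and 8.59 degrees, less where a joint would pass 70% of its speed; a pose out of reach is approached as far as the arm can. A call is refused whole if a number of a shift passes 1 or a number of a turn 1, either way. A call with a gripper value outside its range is refused whole. "hand" is the finger opening in mm, from 0 to 85.4, set as the call begins (left out, the last holds). The fingers move at their own pace and stop on an object; "force" is the grip in N (left out, the last holds). Time passes only in rows, so rows that do not move let the fingers close. It gives the time, the measured TCP pose, the force and the opening at its end, in the units of the state.
- r.observe(): the state, without advancing time (a new reading comes with each control period).
- r.camera(name): name is "scene" or "top"; returns the picture (480x640x3 uint8, red, green, blue); there is no depth.
- r.camera_params(name): a dict with "intrinsics" (3x3 intrinsics, pixels), "R" (3x3) and "t" (3): a world point X has camera coordinates R X + t. Camera axes: x right, y down, z forward; pixel columns grow to the right and rows downward; lengths in m; the calibration is good to about 2 mm. A picture is of the moment at which its call begins. camera_params takes no time and is no camera call.
- r.job_done(): hands the job in, once; it reports no verdict.
The state is a dict: "time": time; "joint_positions": joint angles; "qvel": joint speeds; "tau": joint torques, N m; "tcp_pos": TCP position; "tool_rot": TCP orientation; "contact_force": force on the tool from outside, world axes, zero at the start; "ft_torque": the same for the moment, N m; "finger_gap": finger opening in m.
Only numpy, scipy, OpenCV 4.12 (cv2) and the standard library are available. Lean on these libraries where they do the work, as an engineer would, in place of code of your own. Each camera call takes 0.05 s, during which the arm holds its last target.

## Working session

There is one attempt and no reset: what is moved stays moved. The work goes in short steps, Python scripts to look and compute and a tool call to move; the robot and the scene stay as the last step left them, time stands still between calls to the robot, and variables do not carry over. Pictures are saved under pics/ and viewed, and the job is handed in when it is done.

Besides the shell and the picture viewer there is one more tool, called after "Call:" by a JSON object that holds its "op" and its "data". move_arm: Moves the arm, as the interface text tells. Its arguments: {"type":"object","properties":{"plan":{"type":"array"},"hand":{"type":"number"},"force":{"type":"number"}},"required":["plan"]}

```bash
ls; mkdir -p pics
python3 - <<'E'
from workcell import r
import cv2
print(r.observe())
for n in ("scene","top"):
    im=r.camera(n); cv2.imwrite(f"pics/{n}0.png",im[:,:,::-1]); print(n,r.camera_params(n))
print(r.hold_point_z)
E
```

```text
pics
{'time': 0.0, 'joint_positions': array([-78.30829055,  34.38744694,  -0.14601462,  91.68253807,
         0.10334663,  54.02438878,  -4.57223485]), 'qvel': array([-0.09195413, -0.00999639, -0.03984659,  0.10286815,  0.03144172,
        0.07874428, -0.1100072 ]), 'tau': array([ 3.06091197e-04, -7.76431203e+01,  1.56440455e+00, -2.58022642e+01,
        1.22751697e-02,  8.48270516e-03, -3.20984600e-05]), 'tcp_pos': array([0.20081873, 0.69641317, 0.4037697 ]), 'tool_rot': array([-9.00938588e+01, -8.57738542e-03, -1.60825938e+01]), 'contact_force': array([-0.41167854,  0.1714821 ,  0.16419756]), 'ft_torque': array([ 0.04410873, -0.00977098,  0.03034625]), 'finger_gap': 0.08535165078469795}
scene {'intrinsics': array([[447.24412979,   0.        , 318.570461  ],
       [  0.        , 447.24412979, 234.55695806],
       [  0.        ,   0.        ,   1.        ]]), 'R': array([[-0.30218232,  0.95324796, -0.0020428 ],
       [ 0.70456897,  0.22190589, -0.67404773],
       [-0.64208132, -0.2051246 , -0.73868497]]), 't': array([ 0.18845232, -0.24433891,  1.26265032])}
top {'intrinsics': array([[484.26132077,   0.        , 313.72974905],
       [  0.        , 484.26132077, 244.4629632 ],
       [  0.        ,   0.        ,   1.        ]]), 'R': array([[-0.0270431 , -0.99963109,  0.00252014],
       [-0.9879203 ,  0.02634131, -0.15270761],
       [ 0.15258489, -0.00661939, -0.9882682 ]]), 't': array([-0.01730954,  0.48057339,  0.96539983])}
0.1547
```

View pics/scene0.png

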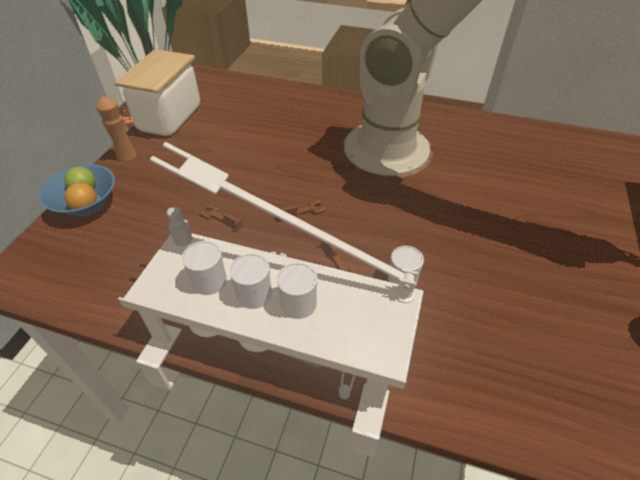

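View pics/top0.png

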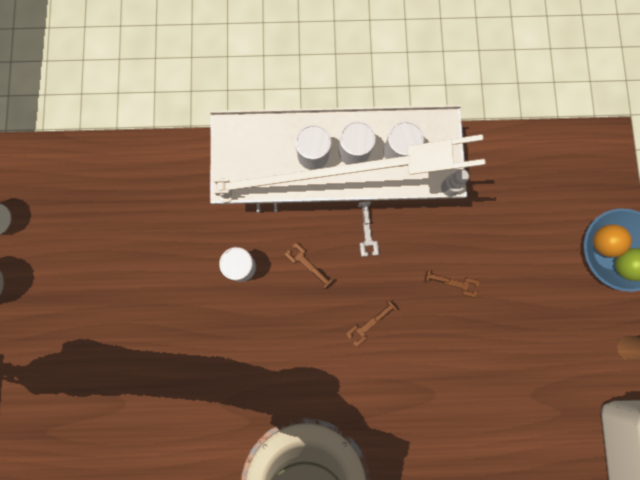

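The top view shows the riser deck with front corners at about (211,203) and (466,199). The loose tin's top is near (237,264), and the steel clip runs from (369,250) to (364,203). The brown look-alikes lie elsewhere. Next I'll measure these.

```bash
cat > h.py <<'E'
from workcell import r
import numpy as np, cv2
from scipy.spatial.transform import Rotation as Ro
def ray(n,u,v,z):
    p=r.camera_params(n);K,R,t=p["intrinsics"],p["R"],p["t"]
    d=R.T@np.linalg.inv(K)@np.array([u,v,1.]);c=-R.T@t
    return c+d*(z-c[2])/d[2]
def proj(n,X):
    p=r.camera_params(n);q=p["intrinsics"]@(p["R"]@np.array(X)+p["t"]);return q[:2]/q[2]
def crop(src,dst,x0,y0,x1,y1,s):
    im=cv2.imread(src)[y0:y1,x0:x1];cv2.imwrite(dst,cv2.resize(im,None,fx=s,fy=s,interpolation=cv2.INTER_CUBIC))
def snap(n,name,box=None,s=1):
    cv2.imwrite(f"pics/{name}.png",r.camera(n)[:,:,::-1])
    if box: crop(f"pics/{name}.png",f"pics/{name}z.png",*box,s)
def st():
    o=r.observe();Rm=Ro.from_euler('xyz',o["tool_rot"],degrees=True).as_matrix()
    return o,Rm,o["tcp_pos"]
E
python3 - <<'E'
from h import *
crop("pics/top0.png","pics/t1.png",200,95,500,275,2.6)
crop("pics/top0.png","pics/t2.png",330,190,410,270,7)
crop("pics/scene0.png","pics/s1.png",110,130,430,370,2.4)
for n in [(211,203),(466,199),(211,112),(461,108)]: print(n,ray("top",*n,.125))
print("scene",[ray("scene",*n,.125) for n in [(124,299),(405,382),(421,291)]])
print("tin",ray("top",237,264,.072),ray("scene",407,256,.072))
print("clip",ray("top",369,248,.01),ray("top",365,206,.01))
E
```

```text
(211, 203) [0.55167423 0.16436441 0.125     ]
(466, 199) [ 0.54663315 -0.32351144  0.125     ]
(211, 112) [0.73539882 0.16534188 0.125     ]
(461, 108) [ 0.73096379 -0.32748371  0.125     ]
scene [array([ 0.72457321, -0.31942206,  0.125     ]), array([0.72645872, 0.16854679, 0.125     ]), array([0.55399912, 0.16573752, 0.125     ])]
tin [0.43938252 0.123219   0.072     ] [0.43674126 0.12815512 0.072     ]
clip [ 0.47336395 -0.14755125  0.01      ] [ 0.56491794 -0.14300406  0.01      ]
```

View pics/t1.png

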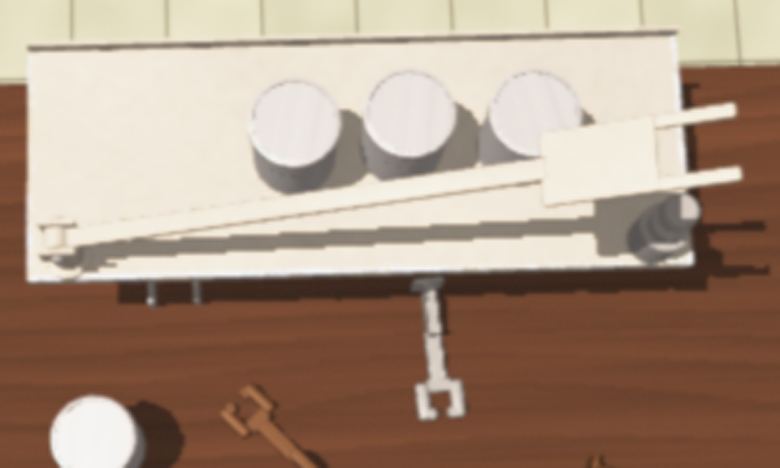

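View pics/t2.png

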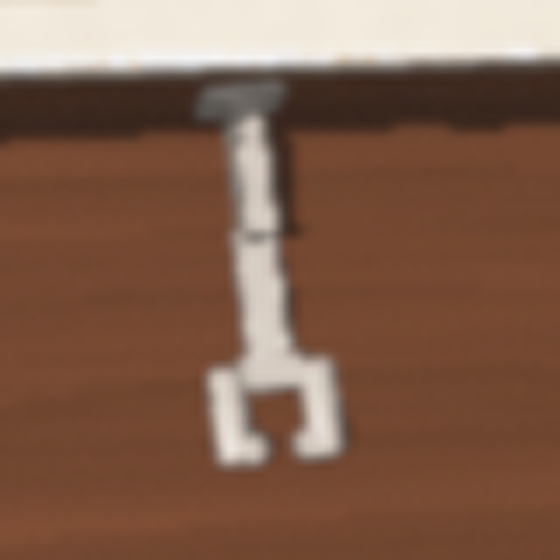

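View pics/s1.png

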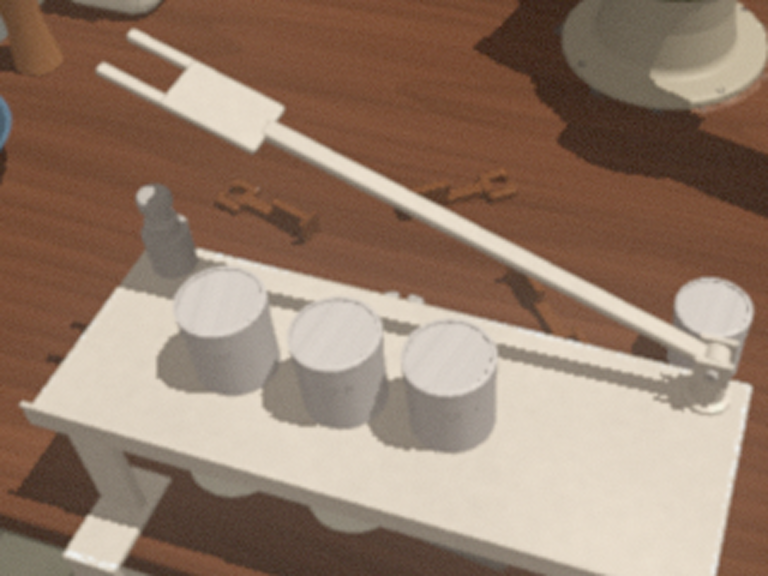

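Run:
```python
from h import *
im=cv2.imread("pics/top0.png").astype(float); g=im[:,:,0]  # blue: white vs wood strong
# front edge
def edge_cols(cols,r0,r1):
    P=[]
    for c in cols:
        d=np.abs(np.diff(g[r0:r1,c])); k=d.argmax(); 
        if d[k]>30:P.append((c,r0+(d[max(k-2,0):k+3]*np.arange(max(k-2,0),k+3)).sum()/d[max(k-2,0):k+3].sum()+.5))
    return np.array(P)
F=edge_cols(range(215,462,3),190,212)
def rf(A,B):
    m=np.ones(len(A),bool)
    for _ in range(4):
        p=np.polyfit(A[m],B[m],1);e=np.abs(np.polyval(p,A)-B);m=e<max(2*np.median(e),.4)
    return p,m.sum(),e[m].std()
pf=rf(F[:,0],F[:,1]);print("front",pf)
def edge_rows(rows,c0,c1):
    P=[]
    for q in rows:
        d=np.abs(np.diff(g[q,c0:c1]));k=d.argmax();s=slice(max(k-2,0),k+3)
        P.append((q,c0+(d[s]*np.arange(max(k-2,0),k+3)[:len(d[s])]).sum()/d[s].sum()+.5))
    return np.array(P)
L=edge_rows(range(135,198,2),204,218);pl=rf(L[:,0],L[:,1]);print("left",pl)
Rr=edge_rows(list(range(132,136))+list(range(146,158,2))+list(range(168,195,2)),455,473);pr=rf(Rr[:,0],Rr[:,1]);print("right",pr)
def inter(pf,ps):
    a,b=pf;c,d=ps; v=(a*d+b)/(1-a*c); return c*v+d,v
cl=inter(pf[0],pl[0]);cr=inter(pf[0],pr[0]);print(cl,cr)
A,B=ray("top",*cl,.125),ray("top",*cr,.125);print(A,B,np.linalg.norm(A-B))
m=(A+B)/2;yaw=np.degrees(np.arctan2(-(A-B)[0],(A-B)[1]));print("riser",m,yaw)
# tops of tins top view: from zoom
for nm,(u,v) in dict(a=(295,124),b=(411,114),c=(535,114)).items():
    print(nm,ray("top",200+u/2.6,95+v/2.6,.197))
for nm,(u,v) in dict(a=(449,358),b=(336,333),c=(221,300),loose=(712,308)).items():
    print(nm,ray("scene",110+u/2.4,130+v/2.4,.197 if nm!="loose" else .072))
# loose tin: top disc
hsv=cv2.cvtColor(im.astype(np.uint8),cv2.COLOR_BGR2HSV)
mk=((hsv[:,:,1]<40)&(hsv[:,:,2]>150)).astype(np.uint8)
n,lab,sta,cen=cv2.connectedComponentsWithStats(mk)
for i in range(1,n):
    if sta[i,4]>60: print(sta[i],cen[i])
for u,v in [(370,278),(452,283),(478,288),(428,275),(353,340),(393,306),(332,284),(293,250)]: print((u,v),ray("top",u,v,.01)[:2])
```

```text
front (array([-2.54783611e-02,  2.08599342e+02]), np.int64(76), np.float64(0.08066740796628682))
left (array([-1.29401421e-02,  2.12039084e+02]), np.int64(32), np.float64(0.06996157599702778))
right (array([7.51481559e-02, 4.51734599e+02]), np.int64(15), np.float64(0.06525066666520828))
(np.float64(209.40881985274189), np.float64(203.26394884657125)) (np.float64(466.51723683929157), np.float64(196.71324775210866))
[0.55123733 0.16739787 0.125     ] [ 0.55109954 -0.32484108  0.125     ] 0.4922389674044379
riser [ 0.55116843 -0.07872161  0.125     ] -0.01603809580620498
a [ 0.63986825 -0.03364845  0.197     ]
b [ 0.6449999  -0.11395911  0.197     ]
c [ 0.64276521 -0.19964336  0.197     ]
a [ 0.64466367 -0.02864997  0.197     ]
b [ 0.64784372 -0.10824858  0.197     ]
c [ 0.6451298 -0.1957921  0.197    ]
loose [0.44298259 0.12858165 0.072     ]
[ 51   0  17  26 169] [59.21893491 13.00591716]
[ 87   0  32  25 374] [100.71657754  12.12299465]
[194   0  32  23 452] [206.63053097  11.58628319]
[229   0  32  22 460] [241.4326087   10.03913043]
[300   0  33  20 361] [317.11911357  12.4265928 ]
[... 2565 characters left out ...]
]
[313  90  22  16 263] [324.3878327   96.08745247]
[166  93  23  19 281] [178.40925267 100.        ]
[ 82  95  34  32 898] [100.24610245 111.29732739]
[ 118   94   35   33 1073] [135.63839702 109.80149115]
[ 45  96  34  32 879] [ 63.22753129 112.36063709]
[156 105  21  20 136] [164.29411765 119.22794118]
[360 207  18  49 328] [367.51219512 236.45426829]
[220 248  33  32 835] [235.56287425 263.46227545]
(370, 278) [ 0.40955773 -0.14681792]
(452, 283) [ 0.39442006 -0.31868144]
(478, 288) [ 0.38248032 -0.37252752]
(428, 275) [ 0.41260062 -0.26928968]
(353, 340) [ 0.28251562 -0.10600202]
(393, 306) [ 0.34984382 -0.192174  ]
(332, 284) [ 0.39909651 -0.06646559]
(293, 250) [0.47338082 0.01390991]
```

Call:
{"op": "move_arm", "data": {"plan": [{"tx": 0.8,"tz": -1},{"tx": 0.8,"tz": -1},{"tx": 0.8,"tz": -1},{"tx": 0.8,"tz": -1},{"tx": 0.8,"tz": -1},{"tx": 0.8,"tz": -1},{"tx": 0.8,"tz": -1},{"tx": 0.8,"tz": -1},{"tx": 0.8,"tz": -1},{"tx": 0.8,"tz": -1},{"tx": 0.8,"tz": -1},{"tx": 0.8,"tz": -1},{"tx": 0.8,"tz": -1},{"tx": 0.8,"tz": -1},{"tx": 0.8,"tz": -1},{"tx": 0.8,"tz": -1}], "hand": 85}}

```text
$.plan[0]: bad value
```

Call:
{"op": "move_arm", "data": {"plan": [{"wy": 1},{"wy": 1},{"wy": 1},{"wy": 1},{"wy": 1},{"wy": 1},{"wy": 1},{"wy": 1},{"wy": 1},{"wy": 1},{"wy": 1},{"wy": 1},{}]}}

```text
$.plan[0]: bad value
```

Call:
{"op": "move_arm", "data": {"plan": [{"tx": 0.8,"ty": 0,"tz": -1,"wx": 0,"wy": 0,"wz": 0},{"tx": 0.8,"ty": 0,"tz": -1,"wx": 0,"wy": 0,"wz": 0},{"tx": 0.8,"ty": 0,"tz": -1,"wx": 0,"wy": 0,"wz": 0},{"tx": 0.8,"ty": 0,"tz": -1,"wx": 0,"wy": 0,"wz": 0},{"tx": 0.8,"ty": 0,"tz": -1,"wx": 0,"wy": 0,"wz": 0},{"tx": 0.8,"ty": 0,"tz": -1,"wx": 0,"wy": 0,"wz": 0},{"tx": 0.8,"ty": 0,"tz": -1,"wx": 0,"wy": 0,"wz": 0},{"tx": 0.8,"ty": 0,"tz": -1,"wx": 0,"wy": 0,"wz": 0},{"tx": 0.8,"ty": 0,"tz": -1,"wx": 0,"wy": 0,"wz": 0},{"tx": 0.8,"ty": 0,"tz": -1,"wx": 0,"wy": 0,"wz": 0},{"tx": 0.8,"ty": 0,"tz": -1,"wx": 0,"wy": 0,"wz": 0},{"tx": 0.8,"ty": 0,"tz": -1,"wx": 0,"wy": 0,"wz": 0}], "hand": 85}}

```text
time: 1.3
tcp_pos: [0.3502, 0.3313, 0.3997]
tool_rot: [-90.4, 0.2, -15.6]
contact_force: [0.0, 0.3, -0.1]
finger_gap: 0.0848
```

Call:
{"op": "move_arm", "data": {"plan": [{"tx": 0,"ty": 0,"tz": 0,"wx": 0,"wy": 1,"wz": 0},{"tx": 0,"ty": 0,"tz": 0,"wx": 0,"wy": 1,"wz": 0},{"tx": 0,"ty": 0,"tz": 0,"wx": 0,"wy": 1,"wz": 0},{"tx": 0,"ty": 0,"tz": 0,"wx": 0,"wy": 1,"wz": 0},{"tx": 0,"ty": 0,"tz": 0,"wx": 0,"wy": 1,"wz": 0},{"tx": 0,"ty": 0,"tz": 0,"wx": 0,"wy": 1,"wz": 0},{"tx": 0,"ty": 0,"tz": 0,"wx": 0,"wy": 1,"wz": 0},{"tx": 0,"ty": 0,"tz": 0,"wx": 0,"wy": 1,"wz": 0},{"tx": 0,"ty": 0,"tz": 0,"wx": 0,"wy": 1,"wz": 0},{"tx": 0,"ty": 0,"tz": 0,"wx": 0,"wy": 1,"wz": 0},{"tx": 0,"ty": 0,"tz": 0,"wx": 0,"wy": 1,"wz": 0},{"tx": 0,"ty": 0,"tz": 0,"wx": 0,"wy": 1,"wz": 0}]}}

```text
time: 2.5
tcp_pos: [0.3519, 0.3238, 0.3984]
tool_rot: [-90.4, -0.7, -91.1]
contact_force: [-0.4, 0.0, -0.7]
finger_gap: 0.0851
```

Call:
{"op": "move_arm", "data": {"plan": [{"tx": 1,"ty": 0,"tz": 0.45,"wx": 0,"wy": 0,"wz": 0},{"tx": 1,"ty": 0.4,"tz": 0.45,"wx": 0,"wy": 0,"wz": 0},{"tx": 1,"ty": 0.4,"tz": 0.45,"wx": 0,"wy": 0,"wz": 0},{"tx": 1,"ty": 0.4,"tz": 0.45,"wx": 0,"wy": 0,"wz": 0},{"tx": 1,"ty": 0.4,"tz": 0.45,"wx": 0,"wy": 0,"wz": 0},{"tx": 1,"ty": 0.4,"tz": 0.45,"wx": 0,"wy": 0,"wz": 0},{"tx": 1,"ty": 0.4,"tz": 0.45,"wx": 0.1,"wy": 0,"wz": 0},{"tx": 0.5,"ty": 0.4,"tz": 0.3,"wx": 0,"wy": 0,"wz": 0},{"tx": 0,"ty": 0,"tz": 0,"wx": 0,"wy": 0,"wz": 0}]}}

```text
time: 3.4
tcp_pos: [0.436, 0.1289, 0.3267]
tool_rot: [-89.8, -0.7, -91.0]
contact_force: [-0.4, -0.4, -1.4]
finger_gap: 0.0849
```

Call:
{"op": "move_arm", "data": {"plan": [{"tx": 0.1,"ty": 0.9,"tz": 0.15,"wx": 0,"wy": 0,"wz": 0},{"tx": 0,"ty": 1,"tz": 0,"wx": 0,"wy": 0,"wz": 0},{"tx": 0,"ty": 1,"tz": 0,"wx": 0,"wy": 0,"wz": 0},{"tx": 0,"ty": 1,"tz": 0,"wx": 0,"wy": 0,"wz": 0},{"tx": 0,"ty": 0.9,"tz": 0,"wx": 0,"wy": 0,"wz": 0},{"tx": 0,"ty": 0,"tz": 0,"wx": 0,"wy": 0,"wz": 0}]}}

```text
time: 4.0
tcp_pos: [0.4405, 0.1288, 0.2045]
tool_rot: [-89.7, -0.5, -90.9]
contact_force: [-0.3, -0.0, 0.9]
finger_gap: 0.0849
```

Call:
{"op": "move_arm", "data": {"plan": [{"tx": 0,"ty": 0,"tz": 0,"wx": 0,"wy": 0,"wz": 0},{"tx": 0,"ty": 0,"tz": 0,"wx": 0,"wy": 0,"wz": 0},{"tx": 0,"ty": 0,"tz": 0,"wx": 0,"wy": 0,"wz": 0},{"tx": 0,"ty": 0,"tz": 0,"wx": 0,"wy": 0,"wz": 0}], "hand": 55, "force": 40}}

```text
time: 4.4
tcp_pos: [0.4406, 0.1302, 0.2075]
tool_rot: [-89.6, -0.4, -90.8]
contact_force: [0.4, 0.2, -1.3]
finger_gap: 0.0634
```

Run:
```python
from h import *
snap("top","g1",(180,90,500,330),2.4)
print(r.observe())
```

```text
{'time': 4.45, 'joint_positions': array([-27.52966573,  37.53430563,   5.51118928, 134.73335499,
       -20.34566891,   8.11337883,  -3.79784317]), 'qvel': array([ 0.26694636,  0.39151229, -0.09813449,  0.12058237, -0.04013842,
       -0.31761217,  0.17701566]), 'tau': array([ 3.82677570e-02, -6.01518059e+01,  3.19291212e+00, -4.44142923e+00,
        1.20322464e-02, -2.19462847e-02, -1.48857231e-03]), 'tcp_pos': array([0.44058278, 0.1302205 , 0.2075397 ]), 'tool_rot': array([-89.55450107,  -0.3949178 , -90.79022152]), 'contact_force': array([-0.20850749,  0.19083404, -1.78785541]), 'ft_torque': array([ 0.02966692, -0.06133461,  0.04955085]), 'finger_gap': 0.06323535390970221}
```

View pics/g1z.png

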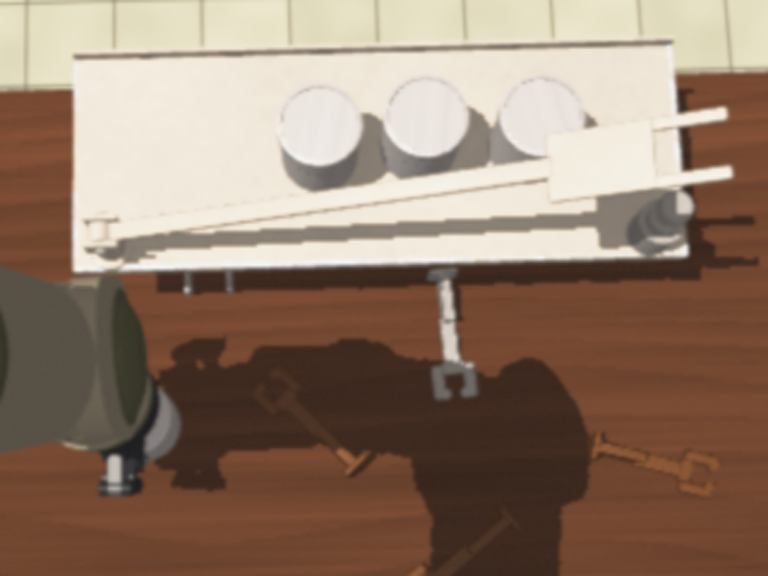

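Call:
{"op": "move_arm", "data": {"plan": [{"tx": 0,"ty": -1,"tz": 0,"wx": 0,"wy": 0,"wz": 0},{"tx": 0,"ty": -1,"tz": 0,"wx": 0,"wy": 0,"wz": 0},{"tx": 0,"ty": -1,"tz": 0,"wx": 0,"wy": 0,"wz": 0},{"tx": 0,"ty": -1,"tz": 0,"wx": 0,"wy": 0,"wz": 0},{"tx": 0,"ty": -1,"tz": 0,"wx": -0.05,"wy": 0,"wz": 0},{"tx": 0.3,"ty": -1,"tz": 0,"wx": 0,"wy": 0,"wz": 0},{"tx": 0.3,"ty": -1,"tz": 0,"wx": 0,"wy": 0,"wz": 0},{"tx": 0.3,"ty": -1,"tz": 0.2,"wx": 0,"wy": 0,"wz": 0},{"tx": 0.3,"ty": -0.8,"tz": 0.6,"wx": 0,"wy": 0,"wz": 0},{"tx": 0.3,"ty": -0.5,"tz": 0.9,"wx": 0,"wy": 0,"wz": 0},{"tx": 0.3,"ty": 0,"tz": 1,"wx": 0,"wy": 0,"wz": 0},{"tx": 0.3,"ty": 0,"tz": 1,"wx": 0,"wy": 0,"wz": 0},{"tx": 0.3,"ty": 0,"tz": 1,"wx": 0,"wy": 0,"wz": 0},{"tx": 0,"ty": 0,"tz": 1,"wx": 0,"wy": 0,"wz": 0},{"tx": 0,"ty": 0,"tz": 1,"wx": 0,"wy": 0,"wz": 0},{"tx": 0,"ty": 0,"tz": 0.8,"wx": 0,"wy": 0,"wz": 0},{"tx": 0,"ty": 0,"tz": 0,"wx": 0,"wy": 0,"wz": 0}]}}

```text
time: 6.15
tcp_pos: [0.6258, 0.0648, 0.4571]
tool_rot: [-89.8, -0.0, -90.7]
contact_force: [-1.2, 0.1, -1.6]
finger_gap: 0.063
```

Run:
```python
from h import *
snap("top","g2",(180,60,500,300),2.4)
snap("scene","g3",(110,130,430,370),2.4)
```

```text
(no output)
```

View pics/g2z.png

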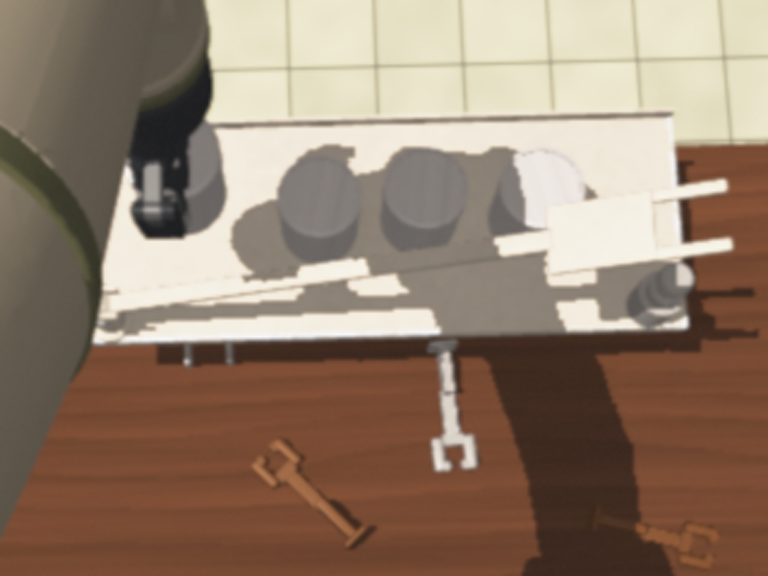

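View pics/g3z.png

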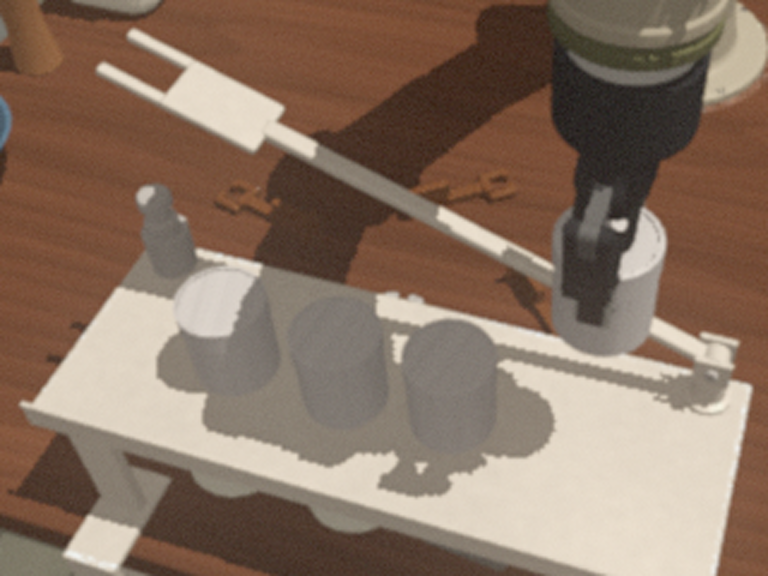

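Call:
{"op": "move_arm", "data": {"plan": [{"tx": 0.1,"ty": 0,"tz": 0.6,"wx": 0,"wy": 0,"wz": 0},{"tx": 0,"ty": 1,"tz": 0,"wx": 0,"wy": 0,"wz": 0},{"tx": 0,"ty": 1,"tz": 0,"wx": 0,"wy": 0,"wz": 0},{"tx": 0,"ty": 1,"tz": 0,"wx": 0,"wy": 0,"wz": 0},{"tx": 0,"ty": 1,"tz": 0,"wx": 0,"wy": 0,"wz": 0},{"tx": 0,"ty": 0.5,"tz": 0,"wx": 0,"wy": 0,"wz": 0},{"tx": 0,"ty": 0.1,"tz": 0,"wx": 0,"wy": 0,"wz": 0},{"tx": 0,"ty": 0,"tz": 0,"wx": 0,"wy": 0,"wz": 0}]}}

```text
time: 7.05
tcp_pos: [0.6325, 0.0627, 0.3422]
tool_rot: [-89.9, 0.2, -90.6]
contact_force: [-0.3, -0.2, -1.6]
finger_gap: 0.0631
```

Call:
{"op": "move_arm", "data": {"plan": [{"tx": 0,"ty": 0.1,"tz": 0.3,"wx": 0,"wy": 0,"wz": 0},{"tx": 0,"ty": 0.15,"tz": 0,"wx": 0,"wy": 0,"wz": 0},{"tx": 0,"ty": 0.05,"tz": 0,"wx": 0,"wy": 0,"wz": 0},{"tx": 0,"ty": 0.05,"tz": 0,"wx": 0,"wy": 0,"wz": 0}]}}

```text
time: 7.45
tcp_pos: [0.6416, 0.0627, 0.3364]
tool_rot: [-89.6, 0.2, -90.6]
contact_force: [0.2, 0.8, -1.8]
finger_gap: 0.0632
```

Call:
{"op": "move_arm", "data": {"plan": [{"tx": 0,"ty": 0.1,"tz": 0,"wx": 0,"wy": 0,"wz": 0},{"tx": 0,"ty": 0.1,"tz": 0,"wx": 0,"wy": 0,"wz": 0}]}}

```text
time: 7.65
tcp_pos: [0.6417, 0.0626, 0.3316]
tool_rot: [-89.6, 0.2, -90.6]
contact_force: [0.3, -0.5, -1.8]
finger_gap: 0.0633
```

Call:
{"op": "move_arm", "data": {"plan": [{"tx": 0,"ty": 0.08,"tz": 0,"wx": 0,"wy": 0,"wz": 0},{"tx": 0,"ty": 0.05,"tz": 0,"wx": 0,"wy": 0,"wz": 0}]}}

```text
time: 7.85
tcp_pos: [0.6417, 0.0629, 0.3306]
tool_rot: [-89.5, 0.3, -90.6]
contact_force: [-6.3, -0.6, 16.1]
finger_gap: 0.0633
```

Contact shows 16 N upward, so the tin is seated. I'll open a little and lift away.

Call:
{"op": "move_arm", "data": {"plan": [{"tx": 0,"ty": -0.03,"tz": 0,"wx": 0,"wy": 0,"wz": 0},{"tx": 0,"ty": 0,"tz": 0,"wx": 0,"wy": 0,"wz": 0},{"tx": 0,"ty": 0,"tz": 0,"wx": 0,"wy": 0,"wz": 0},{"tx": 0,"ty": -0.3,"tz": 0,"wx": 0,"wy": 0,"wz": 0},{"tx": 0,"ty": -1,"tz": 0,"wx": 0,"wy": 0,"wz": 0},{"tx": 0,"ty": -1,"tz": 0,"wx": 0,"wy": 0,"wz": 0},{"tx": 0,"ty": -1,"tz": 0,"wx": 0,"wy": 0,"wz": 0},{"tx": 0,"ty": -1,"tz": 0,"wx": 0,"wy": 0,"wz": 0},{"tx": 0,"ty": -1,"tz": 0,"wx": 0,"wy": 0,"wz": 0},{"tx": 0,"ty": -1,"tz": 0,"wx": 0,"wy": 0,"wz": 0}], "hand": 76}}

```text
time: 8.85
tcp_pos: [0.6398, 0.0618, 0.4934]
tool_rot: [-89.9, 0.2, -90.7]
contact_force: [0.1, 0.5, 0.9]
finger_gap: 0.076
```

Run:
```python
from h import *
snap("scene","g4",(110,130,430,370),2.4)
```

```text
(no output)
```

View pics/g4z.png

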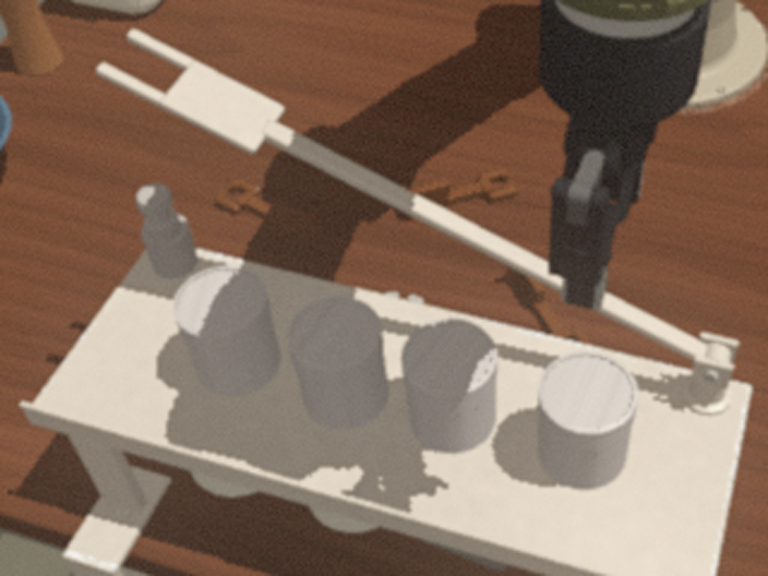

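Run:
```python
from h import *
p=r.camera_params("scene");K,R,t=p["intrinsics"],p["R"],p["t"]
for u,v in [(223,106)]:
    d=R.T@np.linalg.inv(K)@np.array([110+u/2.4,130+v/2.4,1.]);c=-R.T@t
    X=c+d*(.569-c[0])/d[0];print(X, np.arctan2(X[2]-.167,.137-X[1]))
for th in (.25,.3,.35,.4): print(th,proj("scene",[.569,.137-.36*np.cos(th)+.004*-np.sin(th),.167+.36*np.sin(th)+.004]),[110+223/2.4,130+106/2.4])
```

```text
[ 0.569      -0.2104553   0.30609019] 0.38077448665847874
0.25 [206.96393299 195.16480761] [202.91666666666669, 174.16666666666669]
0.3 [207.5764148  187.95762393] [202.91666666666669, 174.16666666666669]
0.35 [208.72538163 180.70677275] [202.91666666666669, 174.16666666666669]
0.4 [210.43892028 173.4294895 ] [202.91666666666669, 174.16666666666669]
```

Call:
{"op": "move_arm", "data": {"plan": [{"tx": 0,"ty": -1,"tz": -0.3,"wx": 0,"wy": 0,"wz": 0},{"tx": 0.5,"ty": -1,"tz": -0.3,"wx": 0,"wy": 0,"wz": 0},{"tx": 1,"ty": 0,"tz": -0.3,"wx": 0,"wy": 0,"wz": 0},{"tx": 1,"ty": 0,"tz": -0.3,"wx": 0,"wy": 0,"wz": 0},{"tx": 1,"ty": 0,"tz": -0.3,"wx": 0,"wy": 0,"wz": 0},{"tx": 1,"ty": 0,"tz": -0.3,"wx": 0,"wy": 0,"wz": 0},{"tx": 1,"ty": 0,"tz": -0.3,"wx": 0,"wy": 0,"wz": 0},{"tx": 1,"ty": 0,"tz": -0.3,"wx": 0,"wy": 0,"wz": 0},{"tx": 1,"ty": 0,"tz": -0.3,"wx": 0,"wy": 0,"wz": 0},{"tx": 1,"ty": 0,"tz": 0,"wx": 0,"wy": 0,"wz": 0},{"tx": 1,"ty": 0,"tz": 0,"wx": 0,"wy": 0,"wz": 0},{"tx": 1,"ty": 0,"tz": 0,"wx": 0,"wy": 0,"wz": 0},{"tx": 0.5,"ty": 0,"tz": 0,"wx": 0,"wy": 0,"wz": 0},{"tx": 0,"ty": 0,"tz": 0,"wx": 0,"wy": 0,"wz": 0}], "hand": 0}}

```text
time: 10.3
tcp_pos: [0.5647, -0.2232, 0.554]
tool_rot: [-89.1, 0.4, -90.6]
contact_force: [0.9, 0.5, 0.0]
finger_gap: -0.0003
```

Call:
{"op": "move_arm", "data": {"plan": [{"tx": -0.1,"ty": 1,"tz": 0.1,"wx": -0.15,"wy": 0,"wz": 0},{"tx": 0,"ty": 0.8,"tz": 0,"wx": 0,"wy": 0,"wz": 0},{"tx": 0,"ty": 0.6,"tz": 0,"wx": 0,"wy": 0,"wz": 0},{"tx": 0,"ty": 0.6,"tz": 0,"wx": 0,"wy": 0,"wz": 0},{"tx": 0,"ty": 0.6,"tz": 0,"wx": 0,"wy": 0,"wz": 0},{"tx": 0,"ty": 0.6,"tz": 0,"wx": 0,"wy": 0,"wz": 0}]}}

```text
time: 10.9
tcp_pos: [0.57, -0.2126, 0.4481]
tool_rot: [-89.7, 0.5, -90.2]
contact_force: [-0.5, -0.5, 0.0]
finger_gap: -0.0
```

Run:
```python
from h import *
snap("scene","g5",(80,100,400,340),2.4)
print(r.observe()["contact_force"])
```

```text
[-1.05587449  2.10319669 -1.83047668]
```

View pics/g5z.png

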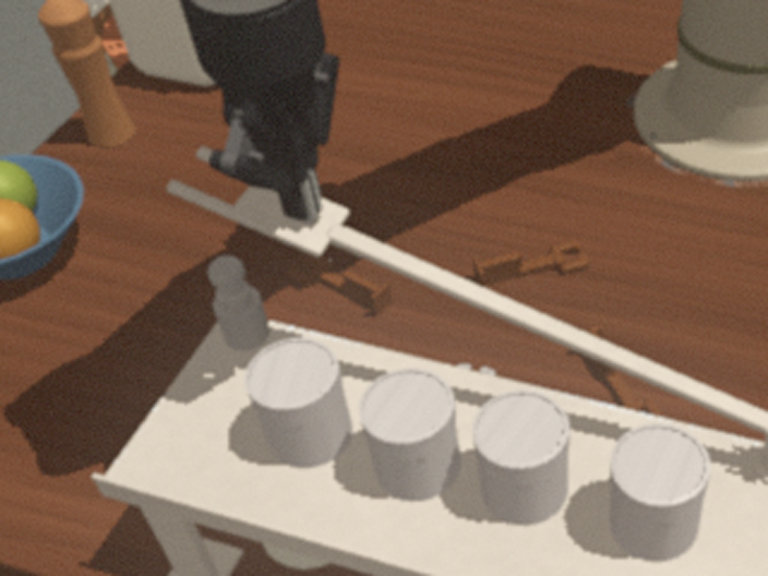

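Call:
{"op": "move_arm", "data": {"plan": [{"tx": 0.15,"ty": 0.6,"tz": 0,"wx": 0,"wy": 0,"wz": 0},{"tx": 0.15,"ty": 0.6,"tz": 0,"wx": 0,"wy": 0,"wz": 0},{"tx": 0.1,"ty": 0.6,"tz": 0,"wx": 0,"wy": 0,"wz": 0},{"tx": 0,"ty": 0.6,"tz": 0,"wx": 0,"wy": 0,"wz": 0},{"tx": 0,"ty": 0.6,"tz": 0,"wx": 0,"wy": 0,"wz": 0},{"tx": 0,"ty": 0.4,"tz": 0,"wx": 0,"wy": 0,"wz": 0},{"tx": 0,"ty": 0.2,"tz": 0,"wx": 0,"wy": 0,"wz": 0}]}}

```text
time: 11.65
tcp_pos: [0.5722, -0.2156, 0.3528]
tool_rot: [-89.8, 0.7, -89.8]
contact_force: [-0.3, -0.6, 0.7]
finger_gap: -0.0001
```

Call:
{"op": "move_arm", "data": {"plan": [{"tx": 0,"ty": 0.2,"tz": 0,"wx": 0,"wy": 0,"wz": 0},{"tx": 0,"ty": 0.1,"tz": 0,"wx": 0,"wy": 0,"wz": 0},{"tx": 0,"ty": 0.1,"tz": 0,"wx": 0,"wy": 0,"wz": 0}]}}

```text
time: 11.95
tcp_pos: [0.5726, -0.2154, 0.3436]
tool_rot: [-89.7, 0.8, -89.8]
contact_force: [-7.8, 3.1, 31.8]
finger_gap: 0.0001
```

Call:
{"op": "move_arm", "data": {"plan": [{"tx": 0,"ty": -0.2,"tz": 0,"wx": 0,"wy": 0,"wz": 0},{"tx": 0,"ty": -1,"tz": 0,"wx": 0,"wy": 0,"wz": 0},{"tx": 0,"ty": -1,"tz": 0,"wx": 0,"wy": 0,"wz": 0},{"tx": 0,"ty": -1,"tz": 0,"wx": 0,"wy": 0,"wz": 0},{"tx": 0,"ty": -0.5,"tz": 0,"wx": 0,"wy": 0,"wz": 0},{"tx": 0,"ty": 0,"tz": 0,"wx": 0,"wy": 0,"wz": 0}], "hand": 60}}

```text
time: 12.55
tcp_pos: [0.5722, -0.2169, 0.4414]
tool_rot: [-89.5, 0.8, -89.8]
contact_force: [-0.6, 0.2, 0.1]
finger_gap: 0.0599
```

Run:
```python
from h import *
snap("scene","g6",(110,130,430,370),2.4)
snap("top","g7",(180,60,500,300),2.4)
q=[(208,370),(220,465),(332,360),(345,455)]
W=np.array([ray("top",330+a/7,190+b/7,.010)[:2] for a,b in q]);print(W)
c=W.mean(0);d=((W[1]-W[0])+(W[3]-W[2]))/2;print(c,np.degrees(np.arctan2(d[1],d[0])),np.linalg.norm(d),np.linalg.norm(W[0]-W[2]))
nk=[(265,370),(252,125)]
N=np.array([ray("top",330+nk[0][0]/7,190+nk[0][1]/7,.010)[:2],ray("top",330+nk[1][0]/7,190+nk[1][1]/7,.028)[:2]]);print(N)
cc=[(200,118),(282,112)]
print([ray("top",330+a/7,190+b/7,.0)[:2] for a,b in cc],[ray("top",330+a/7,190+b/7,.028)[:2] for a,b in [(205,90),(286,84)]])
```

```text
[[ 0.48494171 -0.12828713]
 [ 0.45575914 -0.1307093 ]
 [ 0.48701322 -0.16612225]
 [ 0.45779766 -0.16868555]]
[ 0.47137793 -0.14845106] -175.12047055724142 0.029305277790687933 0.03789178729174347
[[ 0.48447993 -0.14561151]
 [ 0.55663479 -0.1428311 ]]
[array([ 0.56571879, -0.13012337]), array([ 0.56695221, -0.15566983])] [array([ 0.56783996, -0.129089  ]), array([ 0.56905226, -0.15366967])]
```

View pics/g6z.png

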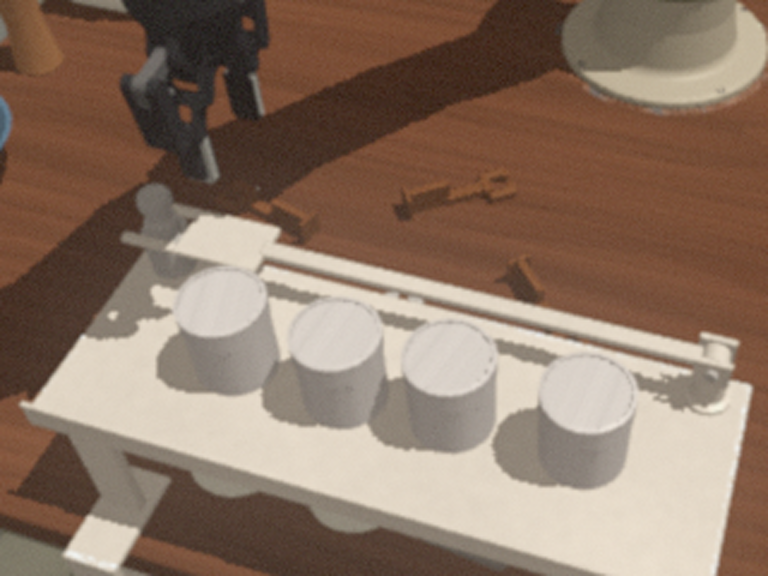

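View pics/g7z.png

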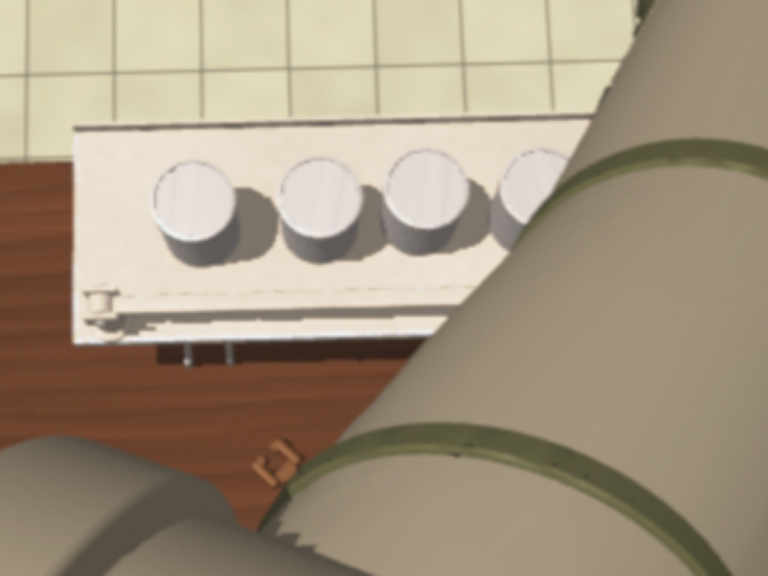

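Run:
```python
from h import *
print(np.round(r.observe()["joint_positions"],1))
print(proj("top",[.46,-.12,.01]),proj("top",[.46,-.2,.02]))
```

```text
[ -2.4  26.   26.3 106.1 -15.5  51.3  31.6]
[356.29734077 254.57843835] [394.77451582 252.9411353 ]
```

Call:
{"op": "move_arm", "data": {"plan": [{"tx": -0.7,"ty": 0,"tz": -1,"wx": 0,"wy": 0,"wz": 0},{"tx": -0.7,"ty": 0,"tz": -1,"wx": 0,"wy": 0,"wz": 0},{"tx": -0.7,"ty": 0,"tz": -1,"wx": 0,"wy": 0,"wz": 0},{"tx": -0.7,"ty": 0,"tz": -1,"wx": 0,"wy": 0,"wz": 0},{"tx": 0,"ty": 0.5,"tz": 0,"wx": 0,"wy": -1,"wz": 0},{"tx": 0,"ty": 0.5,"tz": 0,"wx": 0,"wy": -1,"wz": 0},{"tx": 0,"ty": 0.5,"tz": 0,"wx": 0,"wy": -1,"wz": 0},{"tx": 0,"ty": 0.5,"tz": 0,"wx": 0,"wy": -1,"wz": 0},{"tx": 0,"ty": 0.5,"tz": 0,"wx": 0,"wy": -1,"wz": 0},{"tx": 0,"ty": 0.5,"tz": 0,"wx": 0,"wy": -1,"wz": 0},{"tx": 0,"ty": 0.5,"tz": 0,"wx": 0,"wy": -1,"wz": 0},{"tx": 0,"ty": 0.5,"tz": 0,"wx": 0,"wy": -1,"wz": 0},{"tx": 0,"ty": 0.5,"tz": 0,"wx": 0,"wy": -1,"wz": 0},{"tx": 0,"ty": 0.5,"tz": 0,"wx": 0,"wy": -1,"wz": 0},{"tx": 0,"ty": 0.5,"tz": 0,"wx": 0,"wy": -1,"wz": 0},{"tx": 0,"ty": 0.5,"tz": 0,"wx": 0,"wy": -1,"wz": 0},{"tx": 0,"ty": 0.5,"tz": 0,"wx": 0,"wy": -1,"wz": 0},{"tx": 0,"ty": 0.5,"tz": 0,"wx": 0,"wy": -1,"wz": 0},{"tx": 0,"ty": 0.5,"tz": 0,"wx": 0,"wy": -1,"wz": 0},{"tx": 0,"ty": 0,"tz": 0,"wx": 0,"wy": 0,"wz": 0}]}}

```text
time: 14.65
tcp_pos: [0.4561, -0.1355, 0.222]
tool_rot: [-88.4, 1.7, 4.1]
contact_force: [0.2, 0.3, 0.2]
finger_gap: 0.0596
```

```bash
cat >> h.py <<'E'
def goto(x,y,z,yaw,roll=-90,pitch=0):
    o,Rm,p=st()
    T=Ro.from_euler('xyz',[roll,pitch,yaw],degrees=True).as_matrix()
    d=Rm.T@(np.array([x,y,z])-p)/.025
    w=np.degrees(Ro.from_matrix(Rm.T@T).as_rotvec())/6
    print("t",np.round(d,2),"w",np.round(w,2),"F",np.round(o["contact_force"],1),"p",np.round(p,4),np.round(o["tool_rot"],1),"q",np.round(o["joint_positions"],0))
E
python3 -c "
from h import *
goto(.474,-.148,.173,4.5)"
```

```text
t [ 0.74  1.92 -0.6 ] w [-0.27 -0.07 -0.29] F [0.2 0.3 0.2] p [ 0.4561 -0.1355  0.222 ] [-88.4   1.7   4.1] q [ 13.  36.  -4. 131.   5.  15.  99.]
```

Call:
{"op": "move_arm", "data": {"plan": [{"tx": 0.75,"ty": 0.2,"tz": -0.6,"wx": -0.3,"wy": 0,"wz": -0.3},{"tx": 0,"ty": 0.2,"tz": 0,"wx": 0,"wy": 0,"wz": 0},{"tx": 0,"ty": 0,"tz": 0,"wx": 0,"wy": 0,"wz": 0}]}}

```text
time: 14.95
tcp_pos: [0.4747, -0.1491, 0.2094]
tool_rot: [-90.1, 0.2, 3.6]
contact_force: [-0.6, 0.1, -0.4]
finger_gap: 0.0599
```

```bash
python3 -c "
from h import *
goto(.474,-.148,.173,4.5)
snap('top','g8',(300,180,460,300),4.8)
goto(.474,-.148,.173,4.5)"
```

```text
t [-0.02  1.45  0.05] w [ 0.01 -0.15 -0.03] F [-0.6  0.1 -0.4] p [ 0.4747 -0.1491  0.2094] [-90.1   0.2   3.6] q [ 12.  38.  -2. 129.   6.  13.  99.]
t [-0.04  1.47  0.05] w [ 0.02 -0.15 -0.02] F [ 0.3 -0.  -0. ] p [ 0.475  -0.1492  0.2097] [-90.1   0.1   3.6] q [ 12.  38.  -2. 129.   6.  13.  99.]
```

View pics/g8z.png

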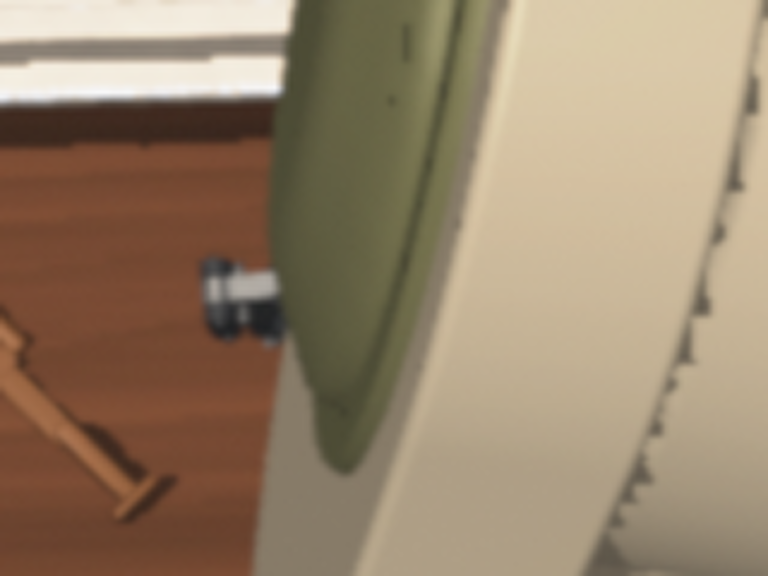

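```bash
python3 -c "
from h import *
snap('scene','g9',(110,100,430,340),2.4)"
```

```text
(no output)
```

View pics/g9z.png

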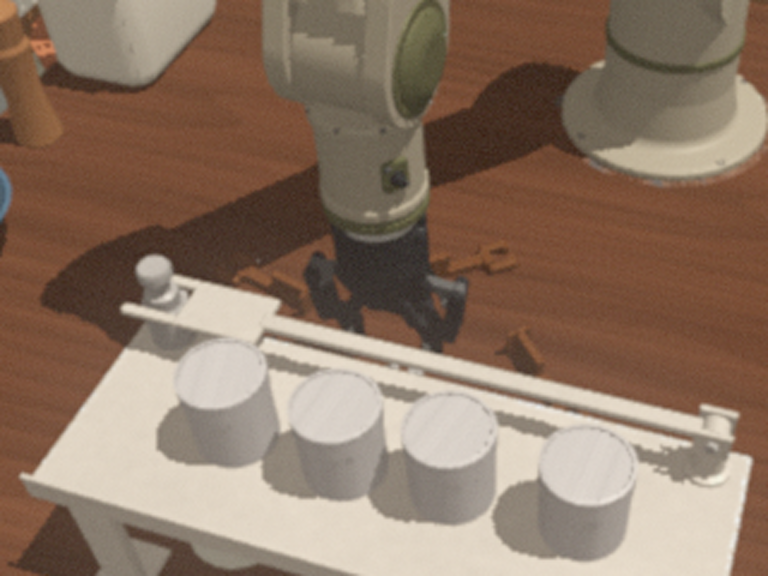

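The scene view shows the wrist clear of the bar, with the fingers above the clip jaws near zoom (400,360). The fork is down around the stud at zoom (160,290). I'll descend now.

Call:
{"op": "move_arm", "data": {"plan": [{"tx": -0.05,"ty": 0.6,"tz": 0.05,"wx": 0,"wy": -0.15,"wz": 0},{"tx": 0,"ty": 0.5,"tz": 0,"wx": 0,"wy": 0,"wz": 0},{"tx": 0,"ty": 0.2,"tz": 0,"wx": 0,"wy": 0,"wz": 0},{"tx": 0,"ty": 0.05,"tz": 0,"wx": 0,"wy": 0,"wz": 0}]}}

```text
time: 15.45
tcp_pos: [0.473, -0.1474, 0.1764]
tool_rot: [-90.1, 0.0, 4.4]
contact_force: [-0.7, -0.3, -0.9]
finger_gap: 0.06
```

```bash
python3 -c "
from h import *
goto(.474,-.148,.173,4.5)"
```

```text
t [ 0.04  0.14 -0.03] w [ 0.01 -0.02 -0.01] F [-0.7 -0.3 -0.9] p [ 0.473  -0.1474  0.1764] [-90.1   0.    4.4] q [ 12.  42.  -1. 130.   7.   8.  98.]
```

Call:
{"op": "move_arm", "data": {"plan": [{"tx": 0,"ty": 0.12,"tz": 0,"wx": 0,"wy": 0,"wz": 0},{"tx": 0,"ty": 0,"tz": 0,"wx": 0,"wy": 0,"wz": 0},{"tx": 0,"ty": 0,"tz": 0,"wx": 0,"wy": 0,"wz": 0},{"tx": 0,"ty": 0,"tz": 0,"wx": 0,"wy": 0,"wz": 0},{"tx": 0,"ty": 0,"tz": 0,"wx": 0,"wy": 0,"wz": 0}], "hand": 28, "force": 40}}

```text
time: 15.95
tcp_pos: [0.473, -0.1475, 0.1741]
tool_rot: [-90.1, 0.0, 4.3]
contact_force: [-0.1, 0.7, -0.7]
finger_gap: 0.0358
```

Call:
{"op": "move_arm", "data": {"plan": [{"tx": 0,"ty": -0.3,"tz": 0,"wx": 0,"wy": 0,"wz": 0},{"tx": -0.5,"ty": -0.3,"tz": 0,"wx": 0,"wy": 0,"wz": 0},{"tx": -0.7,"ty": 0,"tz": 0,"wx": 0,"wy": 0,"wz": 0},{"tx": -0.5,"ty": 0,"tz": 0,"wx": 0,"wy": 0,"wz": 0},{"tx": 0,"ty": 0,"tz": 0,"wx": 0,"wy": 0,"wz": 0}]}}

```text
time: 16.45
tcp_pos: [0.4276, -0.1511, 0.1929]
tool_rot: [-90.1, 0.1, 4.3]
contact_force: [-0.6, -0.6, -0.8]
finger_gap: 0.0357
```

```bash
python3 -c "
from h import *
goto(.43,-.148,.189,4.5)
snap('scene','g10',(110,100,430,340),2.4)"
```

```text
t [0.11 0.16 0.12] w [ 0.01 -0.03 -0.01] F [-0.6 -0.6 -0.8] p [ 0.4276 -0.1511  0.1929] [-90.1   0.1   4.3] q [ 14.  39.  -3. 135.  18.   6.  89.]
```

View pics/g10z.png

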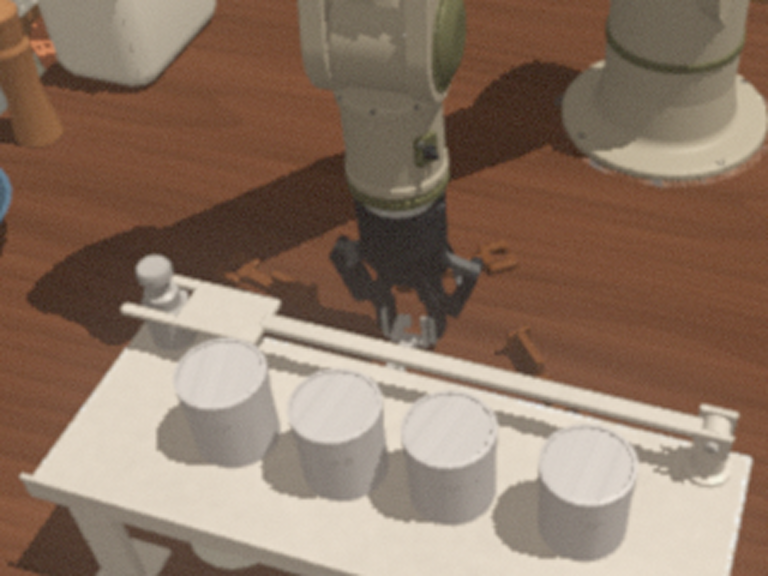

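Call:
{"op": "move_arm", "data": {"plan": [{"tx": 0,"ty": -0.4,"tz": 0,"wx": 0,"wy": 1,"wz": 0},{"tx": 0,"ty": -0.2,"tz": 0,"wx": 0,"wy": 1,"wz": 0},{"tx": 0,"ty": 0,"tz": 0,"wx": 0,"wy": 1,"wz": 0},{"tx": 0,"ty": 0,"tz": 0,"wx": 0,"wy": 1,"wz": 0},{"tx": 0,"ty": 0,"tz": 0,"wx": 0,"wy": 1,"wz": 0},{"tx": 0,"ty": 0,"tz": 0,"wx": 0,"wy": 1,"wz": 0},{"tx": 0,"ty": 0,"tz": 0,"wx": 0,"wy": 1,"wz": 0},{"tx": 0,"ty": 0,"tz": 0,"wx": 0,"wy": 1,"wz": 0},{"tx": 0,"ty": 0,"tz": 0,"wx": 0,"wy": 1,"wz": 0},{"tx": 0,"ty": 0,"tz": 0,"wx": 0,"wy": 1,"wz": 0},{"tx": -0.3,"ty": 0,"tz": 0.2,"wx": 0,"wy": 1,"wz": 0},{"tx": -0.3,"ty": 0,"tz": 0.3,"wx": 0,"wy": 1,"wz": 0},{"tx": -0.3,"ty": 0,"tz": 0.4,"wx": 0,"wy": 1,"wz": 0},{"tx": -0.3,"ty": 0,"tz": 0.5,"wx": 0,"wy": 1,"wz": 0},{"tx": 0,"ty": 0,"tz": 0.3,"wx": 0,"wy": 1,"wz": 0},{"tx": 0,"ty": 0,"tz": 0,"wx": 0,"wy": 0,"wz": 0}]}}

```text
time: 18.1
tcp_pos: [0.467, -0.1079, 0.2137]
tool_rot: [-88.7, 0.1, -89.3]
contact_force: [-1.0, 0.4, -0.2]
finger_gap: 0.0363
```

```bash
python3 -c "
from h import *
goto(.47,-.12,.176,-90.6)"
```

```text
t [0.49 1.51 0.08] w [-0.22  0.22 -0.02] F [-1.   0.4 -0.2] p [ 0.467  -0.1079  0.2137] [-88.7   0.1 -89.3] q [  1.  37.   8. 132. -30.  11.  37.]
```

Call:
{"op": "move_arm", "data": {"plan": [{"tx": 0.5,"ty": 0.5,"tz": 0.1,"wx": -0.22,"wy": 0.2,"wz": 0},{"tx": 0,"ty": 0.6,"tz": 0,"wx": 0,"wy": 0,"wz": 0},{"tx": 0,"ty": 0.3,"tz": 0,"wx": 0,"wy": 0,"wz": 0},{"tx": 0,"ty": 0,"tz": 0,"wx": 0,"wy": 0,"wz": 0}]}}

```text
time: 18.5
tcp_pos: [0.4704, -0.1231, 0.1765]
tool_rot: [-90.1, 0.1, -90.2]
contact_force: [-0.3, 0.2, -1.0]
finger_gap: 0.0363
```

```bash
python3 -c "
from h import *
goto(.47,-.12,.174,-90.6)"
```

```text
t [-0.12  0.1  -0.02] w [ 0.01  0.07 -0.02] F [-0.3  0.2 -1. ] p [ 0.4704 -0.1231  0.1765] [-90.1   0.1 -90.2] q [  4.  42.   6. 132. -31.   8.  39.]
```

Call:
{"op": "move_arm", "data": {"plan": [{"tx": 0,"ty": 0.06,"tz": 0,"wx": 0,"wy": 0,"wz": 0},{"tx": 0,"ty": 0.04,"tz": 0,"wx": 0,"wy": 0,"wz": 0}]}}

```text
time: 18.7
tcp_pos: [0.47, -0.1241, 0.1736]
tool_rot: [-90.2, 0.1, -90.2]
contact_force: [-0.1, -0.3, -1.3]
finger_gap: 0.0358
```

Call:
{"op": "move_arm", "data": {"plan": [{"tx": 0,"ty": 0.06,"tz": 0,"wx": 0,"wy": 0,"wz": 0},{"tx": 0,"ty": 0,"tz": 0,"wx": 0,"wy": 0,"wz": 0}]}}

```text
time: 18.9
tcp_pos: [0.4697, -0.1243, 0.1741]
tool_rot: [-90.0, 0.2, -90.2]
contact_force: [-0.1, -0.4, -1.3]
finger_gap: 0.0359
```

Call:
{"op": "move_arm", "data": {"plan": [{"tx": 0,"ty": 0.1,"tz": 0,"wx": 0,"wy": 0,"wz": 0}]}}

```text
time: 19.0
tcp_pos: [0.4696, -0.1244, 0.1732]
tool_rot: [-89.9, 0.2, -90.2]
contact_force: [-5.8, 2.5, 62.1]
finger_gap: 0.036
```

```bash
python3 -c "
from h import *
goto(.47,-.12,.172,-90.6)
snap('scene','g11',(150,130,350,280),3.8)
goto(.47,-.12,.172,-90.6)"
```

```text
t [-0.18  0.05  0.02] w [-0.01  0.07 -0.03] F [-5.8  2.5 62.1] p [ 0.4696 -0.1244  0.1732] [-89.9   0.2 -90.2] q [  5.  42.   5. 132. -32.   7.  40.]
t [-0.18  0.05  0.02] w [-0.01  0.07 -0.03] F [-2.   0.5 27.5] p [ 0.4695 -0.1244  0.1734] [-89.9   0.2 -90.2] q [  5.  42.   5. 132. -32.   7.  40.]
```

View pics/g11z.png

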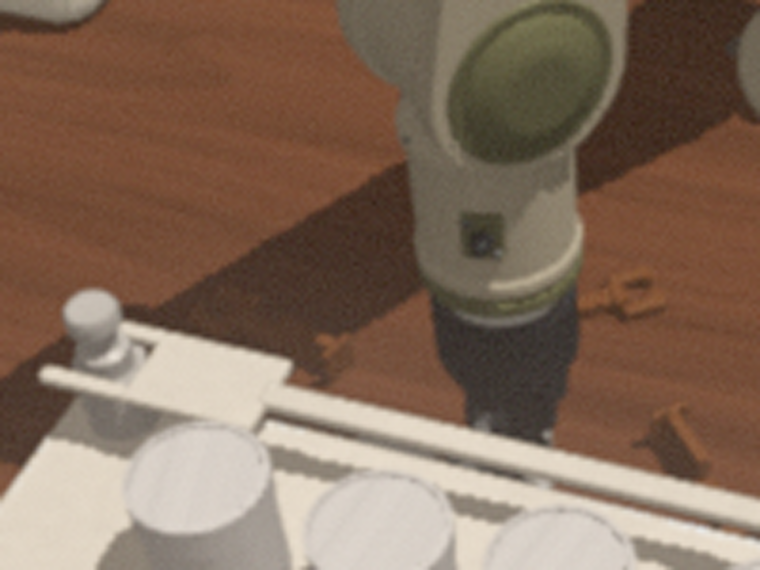

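Call:
{"op": "move_arm", "data": {"plan": [{"tx": 0,"ty": -0.04,"tz": 0,"wx": 0,"wy": 0,"wz": 0},{"tx": 0,"ty": 0,"tz": 0,"wx": 0,"wy": 0,"wz": 0},{"tx": 0,"ty": 0,"tz": 0,"wx": 0,"wy": 0,"wz": 0},{"tx": 0,"ty": -0.2,"tz": 0,"wx": 0,"wy": 0,"wz": 0},{"tx": 0,"ty": -1,"tz": 0,"wx": 0,"wy": 0,"wz": 0},{"tx": 0,"ty": -1,"tz": 0,"wx": 0,"wy": 0,"wz": 0},{"tx": 0,"ty": -1,"tz": 0,"wx": 0,"wy": 0,"wz": 0},{"tx": 0,"ty": 0,"tz": 0,"wx": 0,"wy": 0,"wz": 0}], "hand": 60}}

```text
time: 19.85
tcp_pos: [0.4691, -0.125, 0.2578]
tool_rot: [-90.0, 0.2, -90.2]
contact_force: [0.2, -0.5, -0.1]
finger_gap: 0.06
```

```bash
python3 -c "
from h import *
goto(.47,-.12,.172,-90.6)
snap('scene','g12',(150,130,350,280),3.8)
snap('top','g13',(300,180,460,300),4.8)"
```

```text
t [-0.18  3.43  0.03] w [-0.    0.07 -0.04] F [ 0.2 -0.5 -0.1] p [ 0.4691 -0.125   0.2578] [-90.    0.2 -90.2] q [ -3.  33.  16. 130. -28.  20.  37.]
```

View pics/g12z.png

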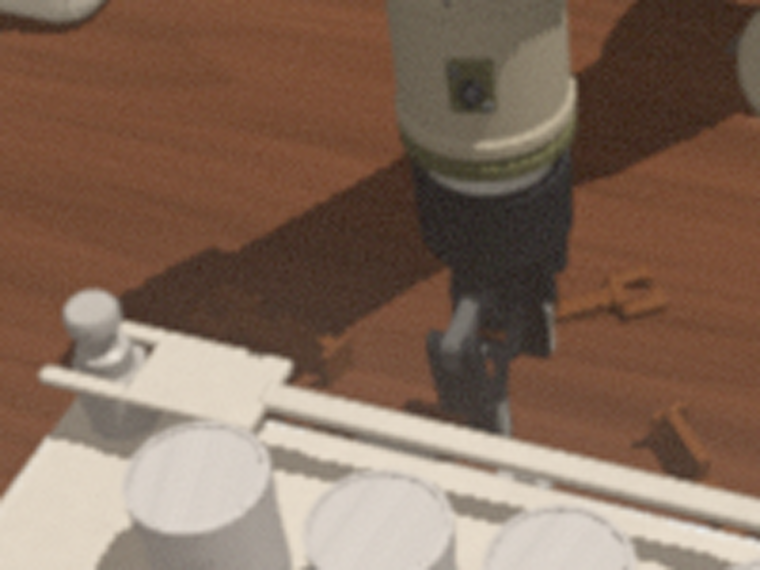

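View pics/g13z.png

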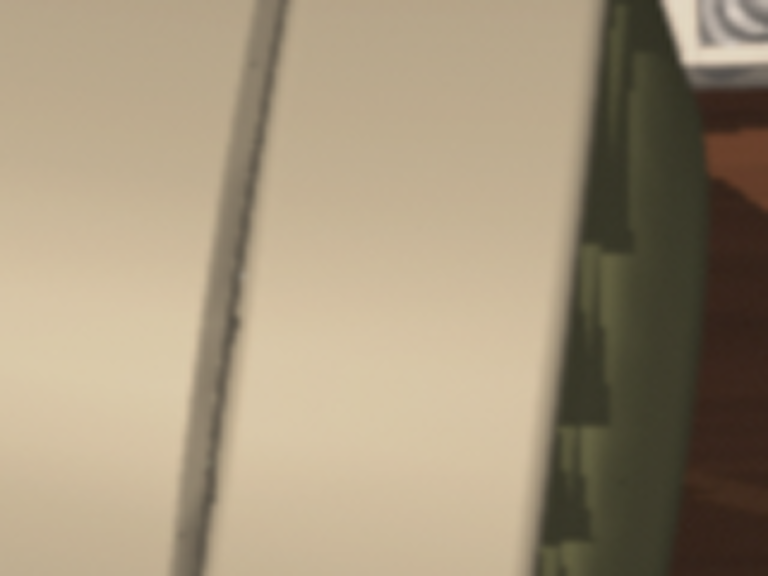

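Call:
{"op": "move_arm", "data": {"plan": [{"tx": -1,"ty": -1,"tz": 0,"wx": 0,"wy": 0,"wz": 0},{"tx": -1,"ty": -0.5,"tz": 0,"wx": 0,"wy": 0,"wz": 0},{"tx": -1,"ty": 0,"tz": 0,"wx": 0,"wy": 0,"wz": 0},{"tx": -1,"ty": 0,"tz": 0,"wx": 0,"wy": 0,"wz": 0},{"tx": -1,"ty": 0,"tz": 0,"wx": 0,"wy": 0,"wz": 0},{"tx": -1,"ty": 0,"tz": 0,"wx": 0,"wy": 0,"wz": 0},{"tx": -1,"ty": 0,"tz": 0,"wx": 0,"wy": 0,"wz": 0},{"tx": -1,"ty": 0,"tz": 0,"wx": 0,"wy": 0,"wz": 0},{"tx": 0,"ty": 0,"tz": 0,"wx": 0,"wy": 0,"wz": 0}]}}

```text
time: 20.85
tcp_pos: [0.4689, 0.0815, 0.2867]
tool_rot: [-90.8, 0.1, -90.4]
contact_force: [-0.7, 0.3, -0.1]
finger_gap: 0.0601
```

```bash
python3 -c "
from h import *
snap('top','g14',(320,220,440,310),6.5)"
```

```text
(no output)
```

View pics/g14z.png

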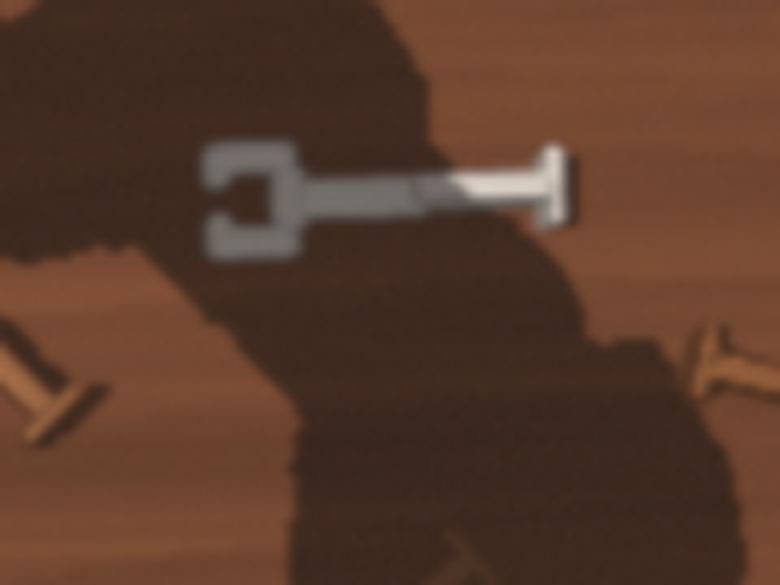

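```bash
python3 -c "
from h import *
P=lambda a,b,z: ray('top',320+a/6.5,220+b/6.5,z)[:2]
q=[P(203,142,.01),P(298,142,.01),P(206,260,.01),P(301,258,.01)]
c=np.mean(q,0);print('jaw c',c,np.linalg.norm(q[1]-q[0]),np.linalg.norm(q[2]-q[0]))
n=P(552,185,.028);print('thumb',n, P(552,187,.02));d=c-n;print(np.linalg.norm(d),np.degrees(np.arctan2(d[1],d[0])))
print('tab at',c-72*d/np.linalg.norm(d)/1000)
print('neck',P(305,198,.01),P(410,195,.01))
goto(.469,-.194,.25,-90)"
```

```text
jaw c [ 0.46789846 -0.12557047] 0.03111440111144201 0.03890556338293495
thumb [ 0.46780185 -0.22027506] [ 0.46827558 -0.22181297]
0.09470463597581405 89.9415461195142
tab at [ 0.46782501 -0.19757043]
neck [ 0.46820499 -0.14290815] [ 0.46827833 -0.17724547]
t [10.96  1.47  0.12] w [ 0.13 -0.08 -0.  ] F [ 0.4 -0.5  0.3] p [0.4688 0.08   0.2868] [-90.8   0.  -90.5] q [-33.  31.  23. 131. -30.  24.  15.]
```

Call:
{"op": "move_arm", "data": {"plan": [{"tx": 1,"ty": 0,"tz": 0,"wx": 0.13,"wy": 0,"wz": 0},{"tx": 1,"ty": 0,"tz": 0,"wx": 0,"wy": 0,"wz": 0},{"tx": 1,"ty": 0,"tz": 0,"wx": 0,"wy": 0,"wz": 0},{"tx": 1,"ty": 0,"tz": 0,"wx": 0,"wy": 0,"wz": 0},{"tx": 1,"ty": 0,"tz": 0,"wx": 0,"wy": 0,"wz": 0},{"tx": 1,"ty": 0,"tz": 0,"wx": 0,"wy": 0,"wz": 0},{"tx": 1,"ty": 0.3,"tz": 0,"wx": 0,"wy": 0,"wz": 0},{"tx": 1,"ty": 0.3,"tz": 0,"wx": 0,"wy": 0,"wz": 0},{"tx": 1,"ty": 0.5,"tz": 0,"wx": 0,"wy": 0,"wz": 0},{"tx": 1,"ty": 0.5,"tz": 0,"wx": 0,"wy": 0,"wz": 0},{"tx": 0.4,"ty": 0.3,"tz": 0,"wx": 0,"wy": 0,"wz": 0},{"tx": 0,"ty": 0,"tz": 0,"wx": 0,"wy": 0,"wz": 0}], "hand": 50}}

```text
time: 22.1
tcp_pos: [0.4604, -0.2009, 0.2307]
tool_rot: [-90.6, -0.3, -91.1]
contact_force: [0.2, 0.6, 0.4]
finger_gap: 0.0496
```

```bash
python3 -c "
from h import *
goto(.469,-.195,.18,-90)"
```

```text
t [-0.25  2.02  0.36] w [ 0.11 -0.18  0.05] F [0.2 0.6 0.4] p [ 0.4604 -0.2009  0.2307] [-90.6  -0.3 -91.1] q [  7.  37.  14. 129. -27.  18.  43.]
```

Call:
{"op": "move_arm", "data": {"plan": [{"tx": -0.25,"ty": 0.6,"tz": 0.35,"wx": 0.1,"wy": -0.18,"wz": 0.05},{"tx": 0,"ty": 0.7,"tz": 0,"wx": 0,"wy": 0,"wz": 0},{"tx": 0,"ty": 0.4,"tz": 0,"wx": 0,"wy": 0,"wz": 0},{"tx": 0,"ty": 0.1,"tz": 0,"wx": 0,"wy": 0,"wz": 0},{"tx": 0,"ty": 0,"tz": 0,"wx": 0,"wy": 0,"wz": 0}]}}

```text
time: 22.6
tcp_pos: [0.4673, -0.1957, 0.1839]
tool_rot: [-90.2, 0.1, -90.2]
contact_force: [0.4, -0.6, 0.4]
finger_gap: 0.0502
```

```bash
python3 -c "
from h import *
goto(.469,-.195,.18,-90)"
```

```text
t [-0.03  0.16  0.07] w [ 0.03 -0.03 -0.01] F [ 0.4 -0.6  0.4] p [ 0.4673 -0.1957  0.1839] [-90.2   0.1 -90.2] q [ 11.  41.   8. 129. -29.  11.  45.]
```

Call:
{"op": "move_arm", "data": {"plan": [{"tx": 0,"ty": 0.18,"tz": 0.07,"wx": 0,"wy": 0,"wz": 0},{"tx": 0,"ty": 0,"tz": 0,"wx": 0,"wy": 0,"wz": 0}]}}

```text
time: 22.8
tcp_pos: [0.4692, -0.1955, 0.18]
tool_rot: [-90.1, 0.1, -90.2]
contact_force: [-0.3, 0.3, 0.3]
finger_gap: 0.05
```

Call:
{"op": "move_arm", "data": {"plan": [{"tx": 0,"ty": 0,"tz": 0,"wx": 0,"wy": 0,"wz": 0},{"tx": 0,"ty": 0,"tz": 0,"wx": 0,"wy": 0,"wz": 0},{"tx": 0,"ty": 0,"tz": 0,"wx": 0,"wy": 0,"wz": 0},{"tx": 0,"ty": 0,"tz": 0,"wx": 0,"wy": 0,"wz": 0},{"tx": 0,"ty": 0,"tz": 0,"wx": 0,"wy": 0,"wz": 0},{"tx": 0,"ty": 0,"tz": 0,"wx": 0,"wy": 0,"wz": 0}], "hand": 3, "force": 100}}

```text
time: 23.4
tcp_pos: [0.4696, -0.1953, 0.1814]
tool_rot: [-90.0, 0.0, -90.1]
contact_force: [0.5, 0.6, 0.2]
finger_gap: 0.0057
```

```bash
python3 -c "
from h import *
goto(.469,-.195,.18,-90)"
```

```text
t [-0.01  0.05 -0.02] w [ 0.   -0.02 -0.  ] F [0.5 0.6 0.2] p [ 0.4696 -0.1953  0.1814] [-90.    0.  -90.1] q [ 11.  42.   8. 129. -29.  11.  45.]
```

```bash
python3 -c "
from h import *
print('top',ray('top',200+685/2.6,95+208/2.6,.202),'scene',ray('scene',150+92/3.8,130+308/3.8,.202))
crop('pics/top0.png','pics/z1.png',430,150,500,210,10)
crop('pics/g12.png','pics/z2.png',155,190,215,250,10)
for n in ('top','scene'): print(n,proj(n,[.569,-.294,.202]),proj(n,[.569,-.294,.125]))
"
```

```text
top [ 0.5714455  -0.29670401  0.202     ] scene [ 0.5710014  -0.28921499  0.202     ]
top [462.03575366 176.3776903 ] [449.80799132 188.06354151]
scene [172.42635232 209.75093557] [182.11439668 238.20847371]
```

View pics/z1.png

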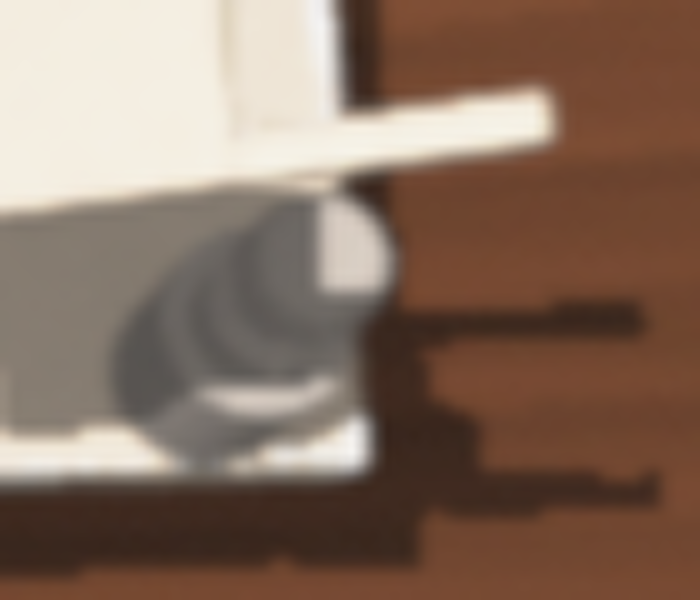

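View pics/z2.png

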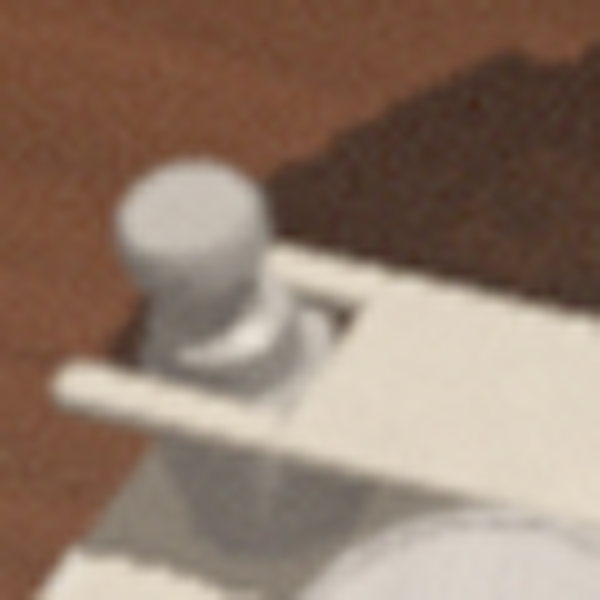

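Call:
{"op": "move_arm", "data": {"plan": [{"tx": 0,"ty": -0.5,"tz": 0,"wx": 0,"wy": 0,"wz": 0},{"tx": 0,"ty": -1,"tz": 0,"wx": 0,"wy": 0,"wz": 0},{"tx": 0.5,"ty": -1,"tz": 0,"wx": 0,"wy": 0,"wz": 0},{"tx": 1,"ty": -1,"tz": 0,"wx": 0,"wy": 0,"wz": 0},{"tx": 1,"ty": -1,"tz": 0,"wx": 0,"wy": 0,"wz": 0},{"tx": 1,"ty": -1,"tz": 0,"wx": 0,"wy": 0,"wz": 0},{"tx": 1,"ty": -1,"tz": 0,"wx": 0,"wy": 0,"wz": 0},{"tx": 1,"ty": -1,"tz": 0,"wx": 0,"wy": 0,"wz": 0},{"tx": 1,"ty": -1,"tz": 0.2,"wx": 0,"wy": 0,"wz": 0},{"tx": 1,"ty": -0.5,"tz": 0.6,"wx": 0,"wy": 0,"wz": 0},{"tx": 1,"ty": 0,"tz": 1,"wx": 0,"wy": 0,"wz": 0},{"tx": 0.5,"ty": 0,"tz": 1,"wx": 0,"wy": 0,"wz": 0},{"tx": 0,"ty": 0,"tz": 1,"wx": 0,"wy": 0,"wz": 0},{"tx": 0,"ty": 0,"tz": 0.3,"wx": 0,"wy": 0,"wz": 0},{"tx": 0,"ty": 0,"tz": 0,"wx": 0,"wy": 0,"wz": 0}]}}

```text
time: 24.9
tcp_pos: [0.5679, -0.4282, 0.4282]
tool_rot: [-90.1, 0.0, -90.3]
contact_force: [0.1, -0.8, -0.9]
finger_gap: 0.0056
```

```bash
python3 -c "
from h import *
goto(.5695,-.417,.38,-90)
snap('scene','g15',(80,100,280,250),3.8)
snap('top','g16',(390,110,550,230),4.8)"
```

```text
t [-0.45  1.93  0.07] w [ 0.02 -0.05 -0.  ] F [ 0.1 -0.8 -0.9] p [ 0.5679 -0.4282  0.4282] [-90.1   0.  -90.3] q [ 17.  34.  25.  93. -17.  57.  48.]
```

View pics/g15z.png

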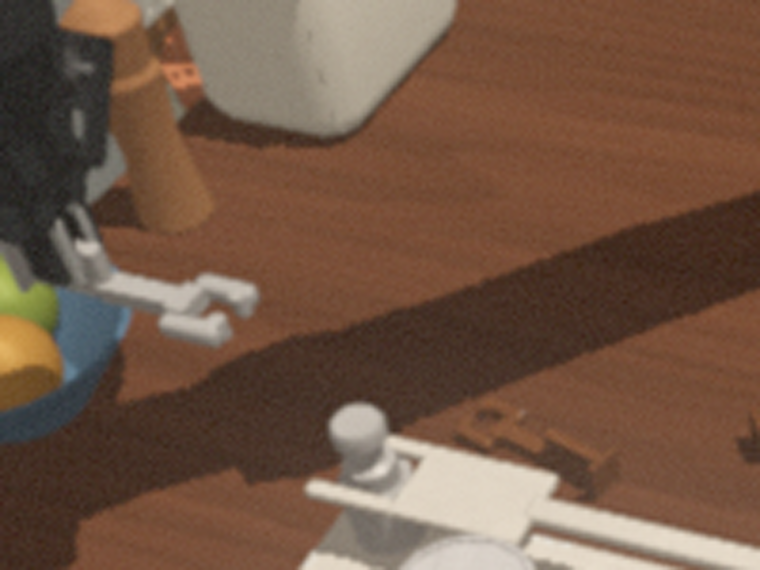

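View pics/g16z.png

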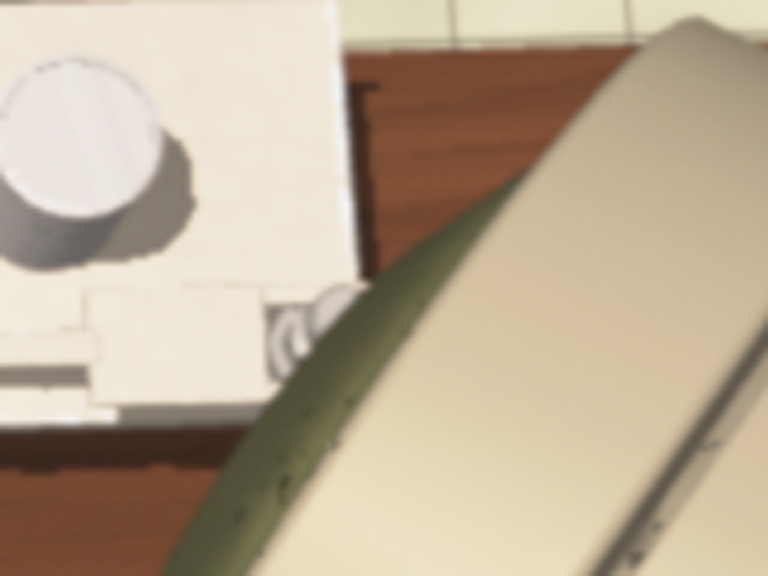

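Call:
{"op": "move_arm", "data": {"plan": [{"tx": -0.2,"ty": 0.7,"tz": 0.07,"wx": 0,"wy": -0.05,"wz": 0},{"tx": 0,"ty": 0.9,"tz": 0,"wx": 0,"wy": 0,"wz": 0},{"tx": 0,"ty": 0.7,"tz": 0,"wx": 0,"wy": 0,"wz": 0},{"tx": 0,"ty": 0.4,"tz": 0,"wx": 0,"wy": 0,"wz": 0},{"tx": 0,"ty": 0,"tz": 0,"wx": 0,"wy": 0,"wz": 0}]}}

```text
time: 25.5
tcp_pos: [0.5626, -0.4226, 0.3614]
tool_rot: [-90.2, 0.0, -90.2]
contact_force: [0.7, -0.2, 0.1]
finger_gap: 0.0057
```

```bash
python3 -c "
from h import *
goto(.5695,-.417,.3594,-90)
snap('scene','g17',(100,140,220,230),6.5)
o,R,p=st()
print('seat top centre pred px zoom',(proj('scene',[p[0],p[1]+.073,p[2]-.1814+.01])-[100,140])*6.5)
"
```

```text
t [-0.23  0.08  0.28] w [ 0.04 -0.04 -0.01] F [ 0.7 -0.2  0.1] p [ 0.5626 -0.4226  0.3614] [-90.2   0.  -90.2] q [ 18.  37.  24.  98. -18.  49.  49.]
seat top centre pred px zoom [318.41967626 425.42065204]
```

View pics/g17z.png

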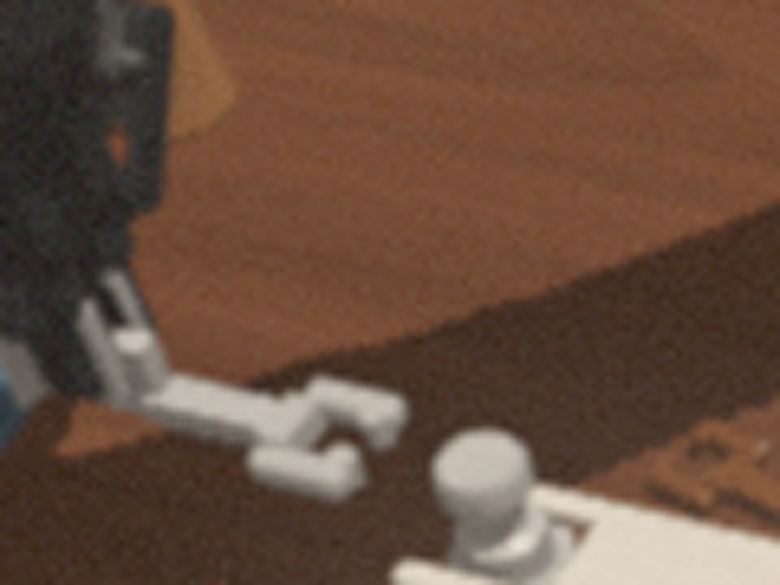

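Call:
{"op": "move_arm", "data": {"plan": [{"tx": -0.5,"ty": 0.06,"tz": 0.28,"wx": 0.04,"wy": -0.04,"wz": 0},{"tx": -0.5,"ty": 0,"tz": 0,"wx": 0,"wy": 0,"wz": 0},{"tx": 0,"ty": 0,"tz": 0,"wx": 0,"wy": 0,"wz": 0}]}}

```text
time: 25.85
tcp_pos: [0.5703, -0.3962, 0.363]
tool_rot: [-89.8, -0.1, -90.0]
contact_force: [0.9, -0.0, -1.5]
finger_gap: 0.0058
```

```bash
python3 -c "
from h import *
goto(.5695,-.391,.3594,-90)
snap('scene','g18',(120,160,220,235),7.8)
o,R,p=st()
for dx,dy in [(0,0),(-.019,.013),(.019,.013)]:
  print((proj('scene',[p[0]+dx,p[1]+.073+dy,p[2]-.1814+.01])-[120,160])*7.8)
snap('top','g19',(430,140,510,200),9.5)
"
```

```text
t [-0.21  0.14 -0.03] w [-0.04 -0.    0.01] F [ 0.9 -0.  -1.5] p [ 0.5703 -0.3962  0.363 ] [-89.8  -0.1 -90. ] q [ 16.  36.  23.  99. -19.  48.  48.]
[304.24440972 396.49371216]
[394.673415   354.51695973]
[310.07149896 463.47733132]
```

View pics/g18z.png

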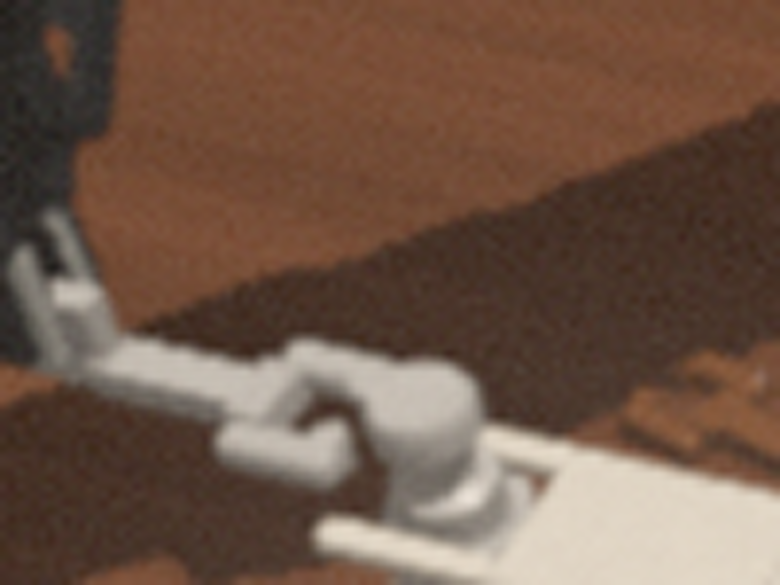

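View pics/g19z.png

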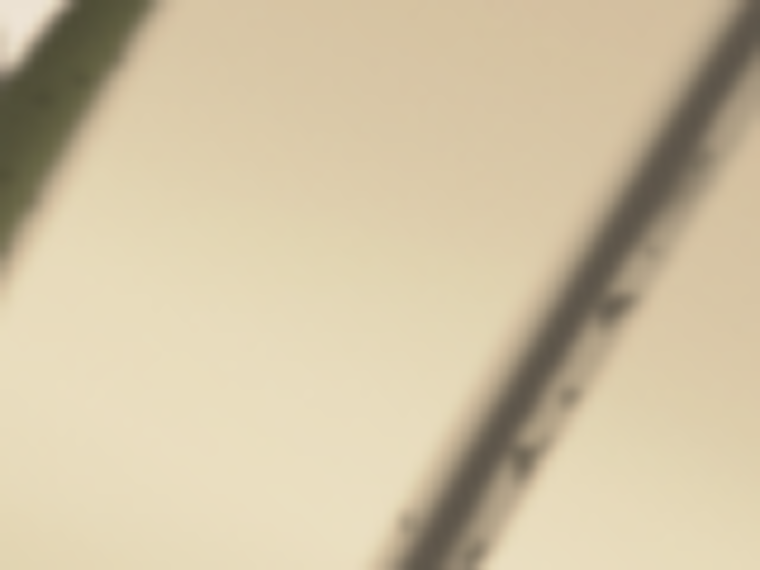

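Call:
{"op": "move_arm", "data": {"plan": [{"tx": 0,"ty": 0.15,"tz": -0.03,"wx": -0.04,"wy": 0,"wz": 0},{"tx": 0,"ty": 0,"tz": 0,"wx": 0,"wy": 0,"wz": 0}]}}

```text
time: 26.15
tcp_pos: [0.5692, -0.3979, 0.3597]
tool_rot: [-90.0, -0.2, -90.0]
contact_force: [-0.6, -0.4, -1.8]
finger_gap: 0.0056
```

Call:
{"op": "move_arm", "data": {"plan": [{"tx": -0.2,"ty": 0,"tz": 0,"wx": 0,"wy": 0,"wz": 0},{"tx": -0.2,"ty": 0,"tz": 0,"wx": 0,"wy": 0,"wz": 0}]}}

```text
time: 26.35
tcp_pos: [0.5688, -0.3886, 0.3595]
tool_rot: [-90.0, -0.2, -90.2]
contact_force: [-0.2, 0.2, -0.1]
finger_gap: 0.0059
```

```bash
python3 -c "
from h import *
goto(.5695,-.366,.3592,-90)"
```

```text
t [-0.9   0.01  0.03] w [-0.   -0.03  0.04] F [-0.2  0.2 -0.1] p [ 0.5688 -0.3886  0.3595] [-90.   -0.2 -90.2] q [ 15.  36.  24. 100. -19.  47.  47.]
```

Call:
{"op": "move_arm", "data": {"plan": [{"tx": -0.15,"ty": 0,"tz": 0.02,"wx": 0,"wy": -0.03,"wz": 0},{"tx": -0.15,"ty": 0,"tz": 0,"wx": 0,"wy": 0,"wz": 0}]}}

```text
time: 26.55
tcp_pos: [0.5696, -0.3819, 0.3601]
tool_rot: [-89.8, -0.5, -90.0]
contact_force: [1.6, -11.0, -0.5]
finger_gap: 0.0058
```

```bash
python3 -c "
from h import *
goto(.5695,-.366,.3592,-90)"
```

```text
t [-0.64  0.03 -0.  ] w [-0.03 -0.    0.08] F [  1.6 -11.   -0.5] p [ 0.5696 -0.3819  0.3601] [-89.8  -0.5 -90. ] q [ 14.  36.  24. 101. -18.  47.  47.]
```

Call:
{"op": "move_arm", "data": {"plan": [{"tx": -0.12,"ty": 0.02,"tz": 0,"wx": 0,"wy": 0,"wz": 0.05},{"tx": -0.12,"ty": 0,"tz": 0,"wx": 0,"wy": 0,"wz": 0}]}}

```text
time: 26.75
tcp_pos: [0.5692, -0.3802, 0.3612]
tool_rot: [-89.6, -0.8, -90.2]
contact_force: [0.1, -6.6, -3.3]
finger_gap: 0.0058
```

```bash
python3 -c "
from h import *
goto(.5695,-.366,.3592,-90)
snap('scene','g20',(120,160,220,235),7.8)
goto(.5695,-.366,.3592,-90)"
```

```text
t [-0.57  0.07  0.01] w [-0.07 -0.03  0.13] F [ 0.1 -6.6 -3.3] p [ 0.5692 -0.3802  0.3612] [-89.6  -0.8 -90.2] q [ 14.  36.  24. 101. -18.  46.  46.]
t [-0.56  0.07  0.01] w [-0.07 -0.03  0.14] F [ 1.1 -7.  -2.5] p [ 0.5692 -0.38    0.3612] [-89.6  -0.8 -90.2] q [ 14.  36.  24. 101. -18.  46.  46.]
```

View pics/g20z.png

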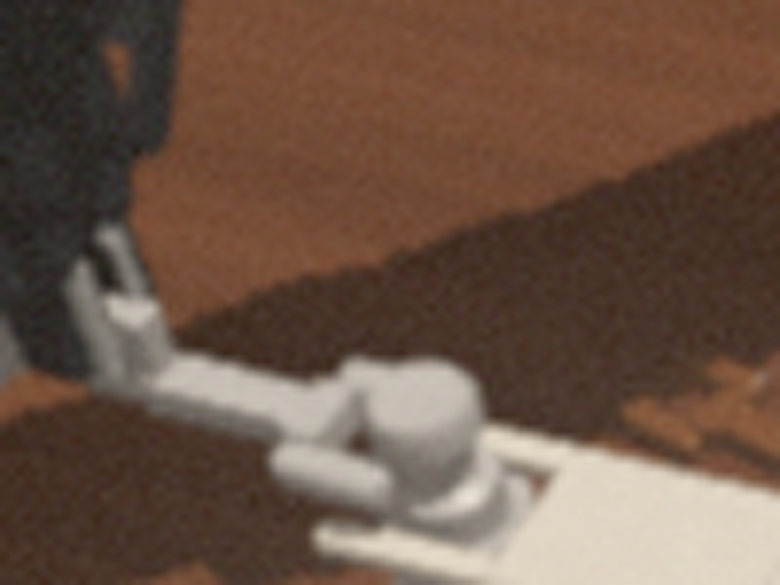

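Call:
{"op": "move_arm", "data": {"plan": [{"tx": -0.25,"ty": 0.06,"tz": 0,"wx": -0.07,"wy": 0,"wz": 0.12},{"tx": -0.25,"ty": 0.02,"tz": 0,"wx": 0,"wy": 0,"wz": 0}]}}

```text
time: 27.0
tcp_pos: [0.5688, -0.3727, 0.361]
tool_rot: [-89.7, -0.7, -90.4]
contact_force: [1.3, -4.6, -1.1]
finger_gap: 0.0059
```

```bash
python3 -c "
from h import *
goto(.5695,-.366,.3597,-90)"
```

```text
t [-0.27  0.05  0.03] w [-0.04 -0.07  0.12] F [ 1.3 -4.6 -1.1] p [ 0.5688 -0.3727  0.361 ] [-89.7  -0.7 -90.4] q [ 13.  36.  24. 102. -18.  46.  46.]
```

Call:
{"op": "move_arm", "data": {"plan": [{"tx": -0.25,"ty": 0.04,"tz": 0.02,"wx": -0.04,"wy": -0.07,"wz": 0.12},{"tx": -0.2,"ty": 0.02,"tz": 0,"wx": 0,"wy": 0,"wz": 0}]}}

```text
time: 27.2
tcp_pos: [0.5694, -0.3639, 0.3609]
tool_rot: [-89.8, -0.4, -90.1]
contact_force: [-1.1, -18.1, 0.2]
finger_gap: 0.0058
```

```bash
python3 -c "
from h import *
goto(.5695,-.366,.3597,-90)
snap('scene','g21',(120,160,220,235),7.8)"
```

```text
t [0.08 0.05 0.01] w [-0.04 -0.02  0.07] F [ -1.1 -18.1   0.2] p [ 0.5694 -0.3639  0.3609] [-89.8  -0.4 -90.1] q [ 13.  35.  24. 102. -19.  46.  45.]
```

View pics/g21z.png

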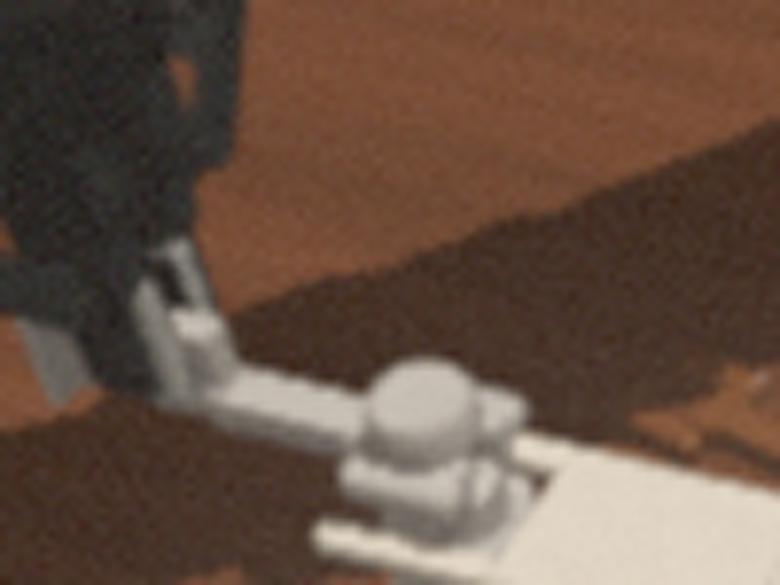

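Call:
{"op": "move_arm", "data": {"plan": [{"tx": -0.15,"ty": 0.02,"tz": 0,"wx": 0,"wy": 0,"wz": 0.05},{"tx": -0.15,"ty": 0,"tz": 0,"wx": 0,"wy": 0,"wz": 0}]}}

```text
time: 27.45
tcp_pos: [0.5683, -0.3624, 0.362]
tool_rot: [-89.5, -0.9, -90.3]
contact_force: [1.0, -10.2, -5.9]
finger_gap: 0.0058
```

Call:
{"op": "move_arm", "data": {"plan": [{"tx": -0.25,"ty": 0.06,"tz": 0.03,"wx": -0.08,"wy": -0.04,"wz": 0.15},{"tx": -0.3,"ty": 0.04,"tz": 0,"wx": 0,"wy": 0,"wz": 0}]}}

```text
time: 27.65
tcp_pos: [0.5678, -0.3604, 0.3625]
tool_rot: [-89.5, -1.5, -90.6]
contact_force: [-0.3, -19.3, -4.1]
finger_gap: 0.0056
```

```bash
python3 -c "
from h import *
goto(.5695,-.366,.3597,-90)
snap('scene','g22',(120,160,220,235),7.8)"
```

```text
t [0.22 0.12 0.07] w [-0.09 -0.09  0.25] F [ -0.3 -19.3  -4.1] p [ 0.5678 -0.3604  0.3625] [-89.5  -1.5 -90.6] q [ 12.  35.  24. 103. -18.  45.  44.]
```

View pics/g22z.png

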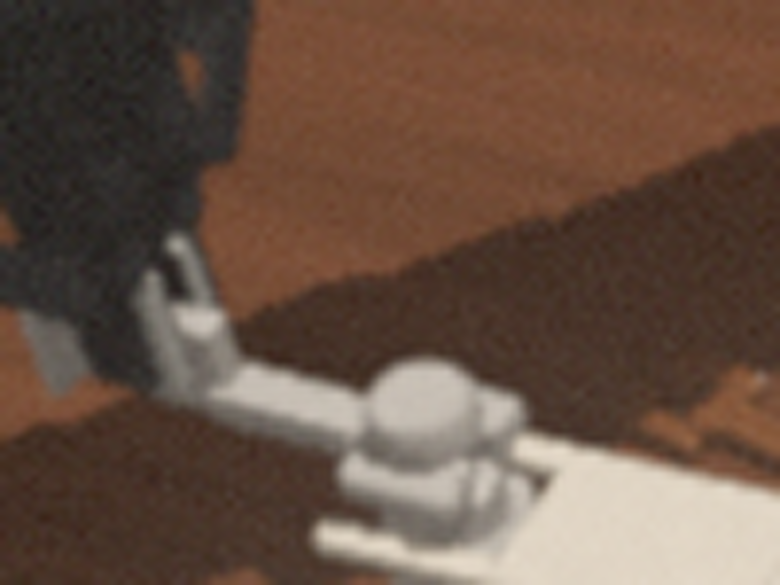

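```bash
python3 -c "
from h import *
for sy in (-.294,-.298):
  print(sy,[np.round((proj('scene',[.569+dx,sy+dy,.188])+[1.9,1.0]-[120,160])*7.8) for dx,dy in [(.019,-.017),(.019,.013),(-.019,.013)]])
"
```

```text
-0.294 [array([332., 478.]), array([446., 506.]), array([528., 396.])]
-0.298 [array([316., 475.]), array([431., 503.]), array([513., 392.])]
```

Call:
{"op": "move_arm", "data": {"plan": [{"tx": 0.03,"ty": 0.05,"tz": 0,"wx": -0.05,"wy": 0,"wz": 0.1},{"tx": 0,"ty": 0,"tz": 0,"wx": 0,"wy": 0,"wz": 0}]}}

```text
time: 27.9
tcp_pos: [0.5681, -0.3622, 0.362]
tool_rot: [-89.6, -1.1, -90.6]
contact_force: [1.3, -0.1, -2.3]
finger_gap: 0.0058
```

Call:
{"op": "move_arm", "data": {"plan": [{"tx": 0,"ty": 0,"tz": 0,"wx": 0,"wy": 0,"wz": 0},{"tx": 0,"ty": 0,"tz": 0,"wx": 0,"wy": 0,"wz": 0},{"tx": 0,"ty": 0,"tz": 0,"wx": 0,"wy": 0,"wz": 0},{"tx": 0,"ty": 0,"tz": 0,"wx": 0,"wy": 0,"wz": 0}], "hand": 36}}

```text
time: 28.3
tcp_pos: [0.5681, -0.3595, 0.3614]
tool_rot: [-89.8, -0.9, -90.4]
contact_force: [-0.9, -0.2, 0.8]
finger_gap: 0.0358
```

```bash
python3 -c "
from h import *
goto(.569,-.366,.4597,-90)
snap('scene','g23',(120,160,220,235),7.8)"
```

```text
t [ 0.32 -3.93  0.06] w [-0.04 -0.07  0.15] F [-0.9 -0.2  0.8] p [ 0.5681 -0.3595  0.3614] [-89.8  -0.9 -90.4] q [ 12.  35.  24. 103. -18.  46.  45.]
```

View pics/g23z.png

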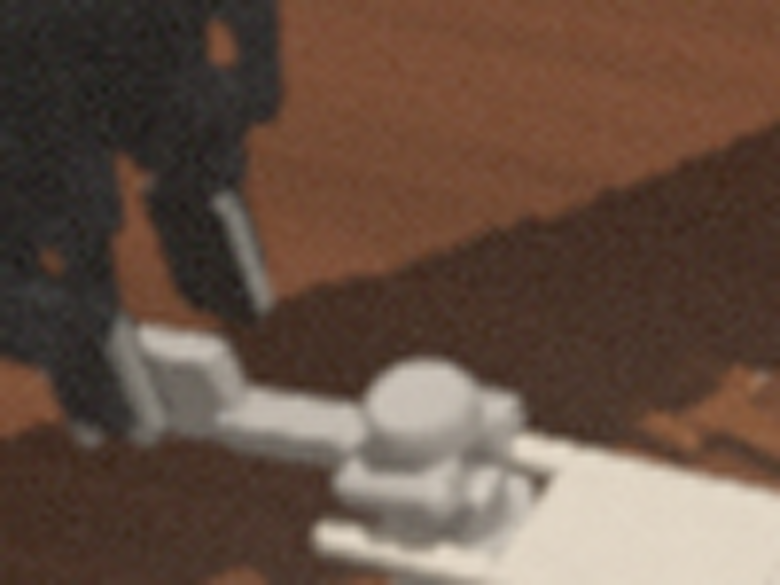

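Call:
{"op": "move_arm", "data": {"plan": [{"tx": 0,"ty": -0.3,"tz": 0,"wx": 0,"wy": 0,"wz": 0},{"tx": 0,"ty": -1,"tz": 0,"wx": 0,"wy": 0,"wz": 0},{"tx": 0,"ty": -1,"tz": 0,"wx": 0,"wy": 0,"wz": 0},{"tx": 0,"ty": -1,"tz": 0,"wx": 0,"wy": 0,"wz": 0},{"tx": 0,"ty": -1,"tz": 0,"wx": 0,"wy": 0,"wz": 0},{"tx": 0,"ty": -1,"tz": -1,"wx": 0,"wy": 0,"wz": 0},{"tx": 0,"ty": 0,"tz": -1,"wx": 0,"wy": 0,"wz": 0},{"tx": 0,"ty": 0,"tz": -1,"wx": 0,"wy": 0,"wz": 0},{"tx": -1,"ty": 0,"tz": -1,"wx": 0,"wy": 0,"wz": 0},{"tx": -1,"ty": 0,"tz": 0,"wx": 0,"wy": 0,"wz": 0},{"tx": -1,"ty": 0,"tz": 0,"wx": 0,"wy": 0,"wz": 0},{"tx": -1,"ty": 0,"tz": 0,"wx": 0,"wy": 0,"wz": 0},{"tx": -1,"ty": 0,"tz": 0,"wx": 0,"wy": 0,"wz": 0},{"tx": -1,"ty": 0,"tz": 0,"wx": 0,"wy": 0,"wz": 0},{"tx": -1,"ty": 0,"tz": 0,"wx": 0,"wy": 0,"wz": 0},{"tx": -1,"ty": 0,"tz": 0,"wx": 0,"wy": 0,"wz": 0},{"tx": -1,"ty": 0,"tz": 0,"wx": 0,"wy": 0,"wz": 0},{"tx": -1,"ty": 0,"tz": 0,"wx": 0,"wy": 0,"wz": 0}]}}

```text
time: 30.15
tcp_pos: [0.4618, -0.1022, 0.505]
tool_rot: [-89.2, -1.0, -91.0]
contact_force: [0.3, 0.3, -0.4]
finger_gap: 0.0362
```

```bash
python3 -c "
from h import *
snap('scene','g24',(110,130,430,370),2.4)
crop('pics/g24.png','pics/g24y.png',120,160,220,235,7.8)
snap('top','g25',(420,130,520,205),7.8)"
```

```text
(no output)
```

View pics/g24z.png

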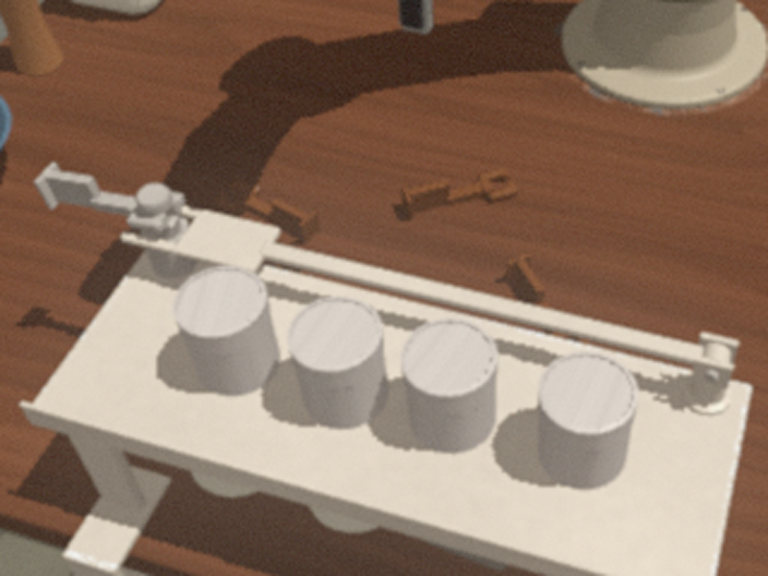

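View pics/g24y.png

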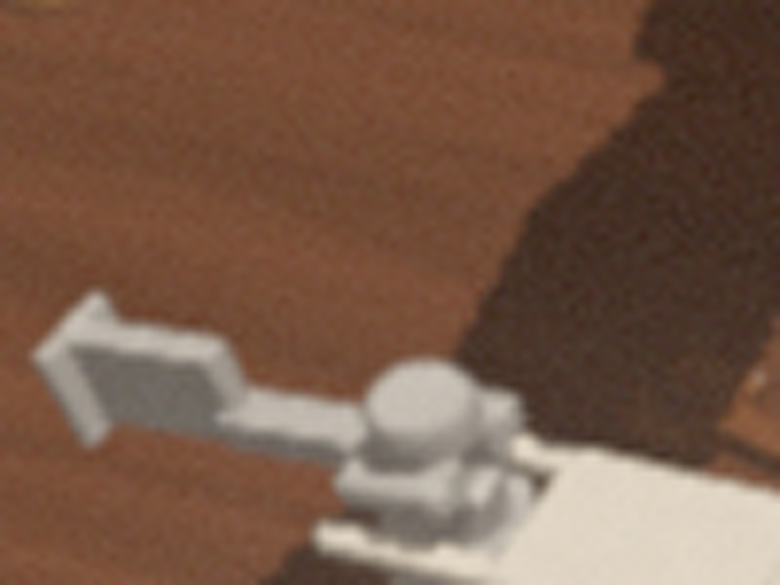

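View pics/g25z.png

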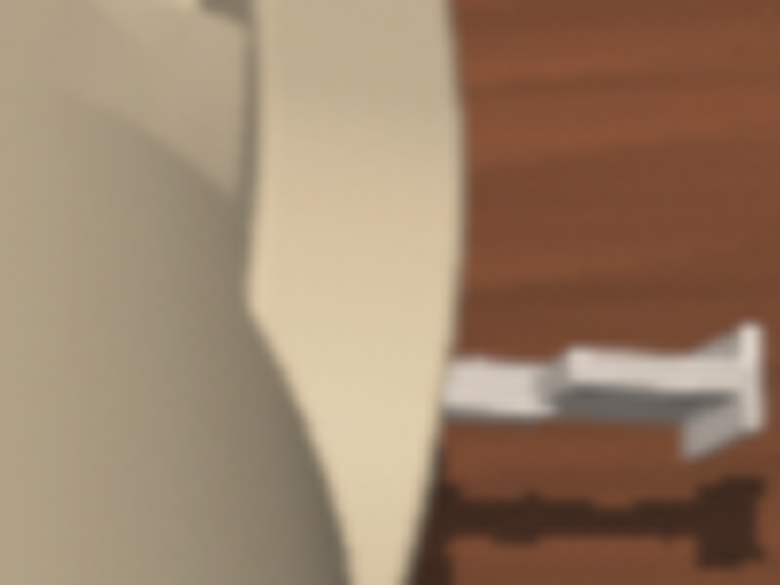

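Call:
{"op": "move_arm", "data": {"plan": [{"tx": -1,"ty": 0,"tz": 0,"wx": 0,"wy": 0,"wz": 0},{"tx": -1,"ty": 0,"tz": 0,"wx": 0,"wy": 0,"wz": 0},{"tx": -1,"ty": 0,"tz": 0,"wx": 0,"wy": 0,"wz": 0},{"tx": -1,"ty": 0,"tz": 0,"wx": 0,"wy": 0,"wz": 0},{"tx": -1,"ty": 0,"tz": 0,"wx": 0,"wy": 0,"wz": 0},{"tx": -1,"ty": 0,"tz": 0,"wx": 0,"wy": 0,"wz": 0},{"tx": -1,"ty": 0,"tz": 0,"wx": 0,"wy": 0,"wz": 0},{"tx": -1,"ty": 0,"tz": 0,"wx": 0,"wy": 0,"wz": 0},{"tx": 0,"ty": 0,"tz": 0,"wx": 0,"wy": 0,"wz": 0}]}}

```text
time: 31.15
tcp_pos: [0.4651, 0.1012, 0.5064]
tool_rot: [-88.9, -0.9, -91.1]
contact_force: [-0.6, -0.1, 0.6]
finger_gap: 0.036
```

```bash
python3 -c "
from h import *
snap('top','g26',(420,130,520,205),7.8)
for nm,X in dict(thumb_out=[.569,-.394,.206],headc=[.569,-.294,.202],tip_front=[.55,-.281,.188],tip_back=[.588,-.281,.188],root_front=[.55,-.311,.188]).items(): print(nm,np.round((proj('top',X)-[420,130])*7.8))"
```

```text
thumb_out [776. 345.]
headc [328. 362.]
tip_front [259. 461.]
tip_back [247. 301.]
root_front [389. 458.]
```

View pics/g26z.png

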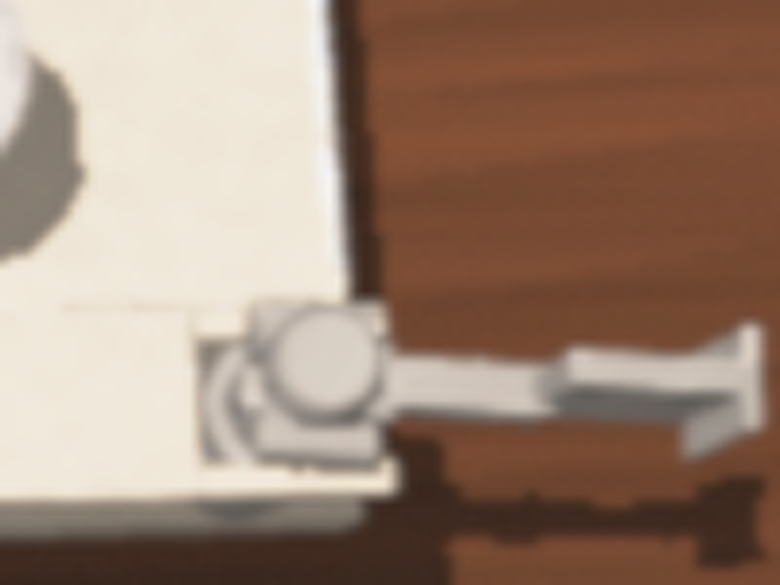

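```bash
python3 -c "
from h import *
snap('top','g27')
print(r.job_done(), r.observe()['time'])"
```

```text
the job is handed in; nothing more can be done
the job is handed in; nothing more can be done
```

View pics/g27.png

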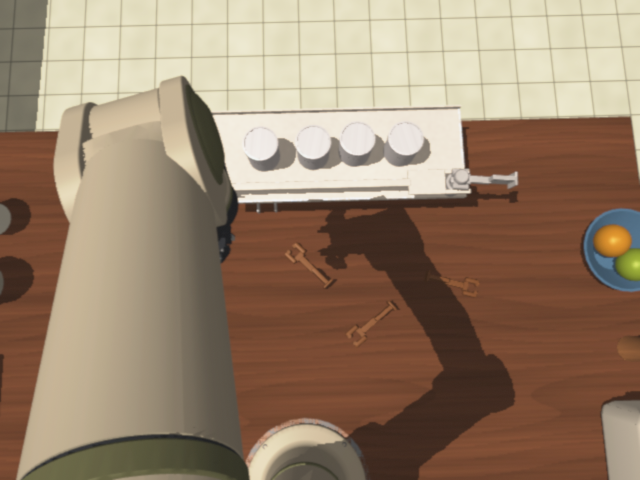

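All the steps were done in the order asked, and I handed the job in at about 31 s with the gripper empty and clear.

- **Tin:** The fourth tin stands in the row behind the bar. The last pictures show the other three tins and the brown look-alikes where they were.
- **Guard bar:** I pressed it down to a hard stop, with the fingertips at 170.6 mm against 170 mm expected for the plate top. The pictures show the fork down round the stud.
- **Clip, laid down and retaken:** I drew it out by its jaws, turned it a quarter turn, laid it flat clear of the riser, let go, and took it again by its tab. Laying it down gave a brief 62 N at the wrist, which is below the 120 N limit but more than I intended.
- **Clip, pushed home:** I pushed it in from the -y side. It met 5 to 11 N at first, then stopped at 18 to 19 N. After release, the top view puts the seat within about 1 mm of the stud's axis along the push.

**Disagreements in the checks:**
- The clip's tail is turned about 3 to 6° towards the robot, which the round groove allows.
- The two cameras differed by about 4 mm in y on the stud, so I judged seating by the hard stop and by the clip's position against the stud head in the pictures.
- I did not measure the clip's height in the groove directly.
- I did not check the pots, caddy and tongs at the end; nothing was moved under the deck except the clip.

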